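# Right the toppled dressing bottles, clear the rack and lock them in the counter rack

## Task

The yellow dressing bottles have toppled over on the fish counter. Pull the rack's red knob out until it clicks open, take the red spice tin out of the rack and stand it in the middle of the cork mat, and stand every yellow bottle upright in a bay of its own in the rack, between the bar and the back wall; only then push the knob fully home so that the bar holds them in a row. Leave the other things on the counter where they are.

Things in the scene. Friction and masses are not known exactly. Their poses are not given: they have to be found in the camera images.
- rack_floor (a point): On the floor of the fixed blue bottle rack (12 mm thick, top 12 mm above the counter), mid-row. x to the back wall, away from the knob; y along the row; z up. Back wall: inner face x = +29 mm, 75 mm high above the floor. Cheeks (inner faces y = +-160) and 4 mm white dividers (y = -80, 0, 80, from x = -26), 50 mm high, part four bays, centres y = +-40, +-120; floor from x = -85. A spring strut is beside the +y cheek.
- bar (a joint): How far the steel bar with its red knob is pulled out along the rack's -x, m: 0 home (bar's inner face 58 mm from the back wall), 0.03 out, clicked (88 mm). A spring catch holds it at either end (up to about 7 N to pass half-way, then it snaps over). The bar is a flat plate 316 mm long, 12 thick, from 16 to 78 mm above the counter; bottles go in from above, behind it, and it pushes them back as it closes.
- knob_mid (a point): Centre of the red knob, a 34 mm diameter, 26 mm long cylinder lying along the rack's x, 70 mm above the counter, on a 12 mm rod, 78 mm in front of the bar's centre line. Axes parallel to the rack's; it moves with the bar (pull along -x). It can be pinched from above across y.
- bottle_a_mid (a point): Yellow square dressing bottle with green cap, lying on a side at the start; may be absent. Body 46 x 46 x 94 mm, rounded edges, short taper, then a cap 29 mm in diameter, 34.5 high; 145 mm in all. The point is on its axis half-way up, 72.5 mm from the base; z from base to cap, x and y square to the flat sides. 0.17 to 0.3 kg, centre of mass about 55 mm above the base.
- bottle_b_mid (a point): Yellow square dressing bottle with green cap, lying on a side at the start; may be absent. Body 46 x 46 x 94 mm, rounded edges, short taper, then a cap 29 mm in diameter, 34.5 high; 145 mm in all. The point is on its axis half-way up, 72.5 mm from the base; z from base to cap, x and y square to the flat sides. 0.17 to 0.3 kg, centre of mass about 55 mm above the base.
- bottle_c_mid (a point): Yellow square dressing bottle with green cap, lying on a side at the start; may be absent. Body 46 x 46 x 94 mm, rounded edges, short taper, then a cap 29 mm in diameter, 34.5 high; 145 mm in all. The point is on its axis half-way up, 72.5 mm from the base; z from base to cap, x and y square to the flat sides. 0.17 to 0.3 kg, centre of mass about 55 mm above the base.
- bottle_d_mid (a point): Yellow square dressing bottle with green cap, lying on a side at the start; may be absent. Body 46 x 46 x 94 mm, rounded edges, short taper, then a cap 29 mm in diameter, 34.5 high; 145 mm in all. The point is on its axis half-way up, 72.5 mm from the base; z from base to cap, x and y square to the flat sides. 0.17 to 0.3 kg, centre of mass about 55 mm above the base.
- tin_mid (a point): Red square spice tin with a steel lid, 44 x 44 mm, 90 mm high, 0.14 to 0.25 kg; it starts standing in the bay at y = +40, behind the bar. The point is at its centre, half-way up; z to the lid, x and y square to the sides.
- mat_top (a point): Centre of the top of a square cork mat, 110 x 110 mm, 4 mm thick, lying fixed on the counter; z up. The spice tin belongs here.
- salt_pot: White salt pot, 36 mm wide, 60 mm high, among the bottles. To be left alone. Origin at its underside.
- basin: Grey basin, 200 mm wide, 60 mm high. To be left alone. Origin at its underside.
- tub: Green bowl, 120 mm wide, 70 mm high. To be left alone. Origin at its underside.
- jar: Green jar, 68 mm wide, 110 mm high. To be left alone. Origin at its underside.
- scaling_brush: Blue scaling brush lying on the counter. To be left alone. Origin at its underside.
Things that resemble listed ones, but are neither listed nor needed, are in the scene too. What is shaped like the part that bears bottle_c_mid but orange is not meant.

How it is judged:
On the way, in this order (a step that is already met when the one before it is completed fails the run):
1. the knob is pulled out until it clicks open (value of joint bar above 0.026 m), for 0.2 s.
2. with the bar open, every bottle stands upright on the rack's floor between bar and back wall, and the tin stands on the mat (angle between each of bottle_a_mid, bottle_b_mid, bottle_c_mid, bottle_d_mid, tin_mid's own z axis and vertical below 0.12 rad and x of bottle_a_mid in the frame of rack_floor between -0.045 and 0.02 m and y of bottle_a_mid in the frame of rack_floor between -0.15 and 0.15 m and z of bottle_a_mid in the frame of rack_floor between 0.062 and 0.082 m and linear speed of each of bottle_a, bottle_b, bottle_c, bottle_d, tin below 0.03 m/s and x of bottle_b_mid in the frame of rack_floor between -0.045 and 0.02 m and y of bottle_b_mid in the frame of rack_floor between -0.15 and 0.15 m and z of bottle_b_mid in the frame of rack_floor between 0.062 and 0.082 m and x of bottle_c_mid in the frame of rack_floor between -0.045 and 0.02 m and y of bottle_c_mid in the frame of rack_floor between -0.15 and 0.15 m and z of bottle_c_mid in the frame of rack_floor between 0.062 and 0.082 m and x of bottle_d_mid in the frame of rack_floor between -0.045 and 0.02 m and y of bottle_d_mid in the frame of rack_floor between -0.15 and 0.15 m and z of bottle_d_mid in the frame of rack_floor between 0.062 and 0.082 m and horizontal distance between tin_mid and mat_top below 0.035 m and z of tin_mid in the frame of mat_top between 0.038 and 0.053 m and value of joint bar above 0.022 m), for 0.2 s.
3. the knob is pushed fully home (value of joint bar below 0.005 m), for 0.2 s.
At the end, for the whole second after the job is handed in: every bottle that is present stands upright (within 0.12 rad) and still on the rack's floor, its centre within 20 mm of the row's line in x and within 150 mm of the middle in y, and the spice tin stands upright and still on the mat within 35 mm of its centre, and the bar is home within 5 mm (angle between each of bottle_a_mid, bottle_b_mid, bottle_c_mid, bottle_d_mid, tin_mid's own z axis and vertical below 0.12 rad and x of bottle_a_mid in the frame of rack_floor between -0.02 and 0.02 m and y of bottle_a_mid in the frame of rack_floor between -0.15 and 0.15 m and z of bottle_a_mid in the frame of rack_floor between 0.062 and 0.082 m and linear speed of each of bottle_a, bottle_b, bottle_c, bottle_d, tin below 0.03 m/s and x of bottle_b_mid in the frame of rack_floor between -0.02 and 0.02 m and y of bottle_b_mid in the frame of rack_floor between -0.15 and 0.15 m and z of bottle_b_mid in the frame of rack_floor between 0.062 and 0.082 m and x of bottle_c_mid in the frame of rack_floor between -0.02 and 0.02 m and y of bottle_c_mid in the frame of rack_floor between -0.15 and 0.15 m and z of bottle_c_mid in the frame of rack_floor between 0.062 and 0.082 m and x of bottle_d_mid in the frame of rack_floor between -0.02 and 0.02 m and y of bottle_d_mid in the frame of rack_floor between -0.15 and 0.15 m and z of bottle_d_mid in the frame of rack_floor between 0.062 and 0.082 m and horizontal distance between tin_mid and mat_top below 0.035 m and z of tin_mid in the frame of mat_top between 0.038 and 0.053 m and value of joint bar below 0.005 m); the robot touches nothing.
It fails at once if something else on the counter is moved by more than 60 mm (80 mm for the salt pot) (distance of salt_pot from where it was at the start of the episode above 0.08 m or distance of any of basin, tub, jar, scaling_brush from where it was at the start of the episode above 0.06 m).
Of bottle_a, bottle_b, bottle_c, bottle_d only 3 to 4 are there at a start; the rules pass over those that are not, and their reading is None.
At some moment in a run one of bottle_a, bottle_b, bottle_c, bottle_d may be knocked a few centimetres aside while the robot is not near it.
Once in a run the grip may slacken for a moment while it holds something.
It also fails if it takes over 208 s, if anything falls off the work surface, if the arm or the gripper's body presses on something with over 40 N, if the wrist force passes 120 N, or if a joint passes its speed limit or range.

## Robot

A 7-joint arm with a two-finger parallel gripper is mounted at the origin on the work surface. World frame = base frame: x ahead of the robot, y to its left, z up, the work surface at z = 0. Lengths are in m, angles in rad, forces in N, time in s.
With the tool pointing down it reaches from about 0.4 to 0.85 m from the base axis. Payload 10.4 kg.
Tool frame: the origin (TCP) lies at the very end of the fingers, on their centre line; the grasp point (between the pads) lies manip.hold_point_z behind it (manip.hold_point_z is the distance from the TCP to the grasp point, in m); z points along the fingers, y is the direction in which the jaws open and shut (so a half turn about z gives the same grasp; the last joint's range is limited). The gripper opens to 85 mm and grips with 20 to 120 N. Pads are 22 mm wide; open, the fingers measure 114 mm over their backs; the gripper's body (76 mm by 85 mm) begins 54 mm behind the grasp point. The pads swing forward as they close: fully open they stand 13 mm farther back than shut.
Start: joints at [-1.182, 0.332, -0.065, 1.46, 0.022, 1.35, -0.088], TCP at [0.25, 0.573, 0.231] pointing down, gripper open.
Joint ranges: [-2.6, 2.6], [-0.5, 2.12], [-1.47, 1.34], [0.16, 2.42], [-1.27, 4.41], [0.06, 2.06], [-2.6, 2.6]. Speed limits (rad/s): [2.22, 2.22, 2.79, 2.79, 3.14, 3.14, 3.14].

## Interface

Orientations are given as a unit quaternion [x, y, z, w].
In Python, from workcell import manip gives the robot as it stands.
- The arm moves only by the tool jog_arm, never from a script. Its arguments are lists of equal length, an entry for each row: "translation": the shift along the world's x, y, z in mm, a list of three; "turn": the turn about the world's z in degrees. In form: {"translation": [[x, y, z], ...], "turn": [turn, ...]}. A call has 1 to 12 rows; each row is the pose to reach, as a shift and turn from the pose measured when the call began; what a row does not reach only later rows make up. A row lasts 1/12 s, in which the tool goes at most 41.7 mm and 7.16 degrees, less where a joint would pass 70% of its speed; a pose out of reach is approached as far as the arm can. A call with a gripper value outside its range is refused whole. "grip" is the finger opening in mm, from 0 to 85.4, set as the call begins (left out, the last holds). The fingers move at their own pace and stop on an object; "grip_force" is the grip in N (left out, the last holds). Time passes only in rows, so rows that repeat a pose let the fingers close. It gives the time, the measured TCP pose, the force and the opening at its end, in the units of the state.
- manip.get_obs(): the state, without advancing time (a new reading comes with each control period).
- manip.camera(name): name is "scene" or "top" or "wrist"; returns a dict with "frame" (384x512x3 uint8, red, green, blue), "mtx" (3x3 intrinsics, pixels), "pose" (4x4, takes a point from camera to world coordinates). Camera axes: x right, y down, z forward; pixel columns grow to the right and rows downward; lengths in m; the calibration is good to about 2 mm. A picture is of the moment at which its call begins. There is no depth.
- manip.hand_in(): hands the job in, once; it reports no verdict.
Trained networks look in a picture, given as the dict that the camera call returned (one of the last four; its "shot" number tells which), for a name from the list of things; names that differ only in an ending like _2 or _b are one class to them, and where a whole thing is asked for, a point or a joint stands for the part that bears it (a point fixed in the world has none). Each returns a list of dicts, best first, with "confidence" (0 to 1); they miss things now and then, are a little off and sometimes report something else, mostly with a low value. They report only what shows in the picture. A call takes as long as a camera call. They do not tell look-alikes from the thing itself.
- manip.outline_of(picture, label): "mask" (384x512 bool, what is visible of it) and "extent" ([left, top, right, bottom] in pixels, round what is visible of it).
- manip.pinpoint(picture, label): "at" ([column, row] in pixels: a listed point, or the origin of a listed thing).
The state is a dict: "clock": time; "joint_pos": joint angles; "joint_velocities": joint speeds; "tau": joint torques, N m; "position": TCP position; "ee_rot": TCP orientation; "ft_force": force on the tool from outside, world axes, zero at the start; "torque": the same for the moment, N m; "grip_width": opening from 0.0 (shut) to 1.0 (fully open).
Only numpy, scipy, OpenCV 4.12 (cv2) and the standard library are available. Lean on these libraries where they do the work, as an engineer would, in place of code of your own. Each camera call takes 0.05 s, during which the arm holds its last target. There are 200 camera calls.

## Working session

There is one attempt and no reset: what is moved stays moved. The work goes in short steps, Python scripts to look and compute and a tool call to move; the robot and the scene stay as the last step left them, time stands still between calls to the robot, and variables do not carry over. Pictures are saved under pics/ and viewed, about 12 in all and at most 16, crops included, and the job is handed in when it is done.

Besides the shell and the picture viewer there is one more tool, called after "Emit:" in YAML: its name, and indented under it one key for each argument. jog_arm: Moves the arm, as the interface text tells. Its arguments: {"type":"object","properties":{"translation":{"type":"array"},"turn":{"type":"array"},"grip":{"type":"number"},"grip_force":{"type":"number"}},"required":["translation","turn"]}

```bash
ls; mkdir -p pics; python3 - <<'E'
from workcell import manip
import cv2, numpy as np
o=manip.get_obs(); print(o); print(manip.hold_point_z)
ims=[]
for n in ["scene","top"]:
    p=manip.camera(n); cv2.imwrite(f"pics/{n}0.png",p["frame"][:,:,::-1]); print(n,p["shot"],p["mtx"].tolist(),p["pose"].round(4).tolist())
    for l in ["rack_floor","knob_mid","bottle_a_mid","tin_mid","mat_top","salt_pot","basin","tub","jar","scaling_brush"]:
        print(l,[(np.round(d["at"],1).tolist(),round(d["confidence"],2)) for d in manip.pinpoint(p,l)])
E
```

```text
pics
{'clock': 0.0, 'joint_pos': array([-1.18160762,  0.33290485, -0.06465619,  1.460953  ,  0.02158008,
        1.34991866, -0.08849892]), 'joint_velocities': array([-1.51401253e-04, -1.46128003e-03, -2.38949040e-03, -6.97543386e-04,
       -9.33207267e-04,  6.38708865e-04, -4.48214015e-05]), 'tau': array([-5.97872477e-04, -6.25435281e+01,  4.89991251e-02, -3.91610241e+01,
        1.63240061e-02,  9.78315133e-03,  3.99745466e-05]), 'position': array([0.25002416, 0.5723878 , 0.23048966]), 'ee_rot': array([ 2.04454142e-01,  9.78875860e-01, -7.34927731e-04, -1.20499034e-04]), 'ft_force': array([-0.03947546,  0.03019077,  0.14135135]), 'torque': array([-0.00380073, -0.0057683 , -0.00538127]), 'grip_width': 1.0022703294596116}
0.0187
scene 1 [[498.65217607685764, 0.0, 245.0812974783359], [0.0, 498.65217607685764, 185.22913043743037], [0.0, 0.0, 1.0]] [[0.7065, 0.4652, -0.5334, 1.3279], [0.7074, -0.4399, 0.5532, -0.8752], [0.0227, -0.7682, -0.6398, 1.0369], [0.0, 0.0, 0.0, 1.0]]
rack_floor [([314.1, 166.1], 0.9), ([211.2, 199.1], 0.59)]
knob_mid [([286.9, 156.7], 0.74)]
bottle_a_mid []
tin_mid [([315.2, 149.5], 0.62)]
mat_top [([125.5, 273.8], 0.85)]
salt_pot [([207.4, 230.8], 0.47)]
basin [([290.2, 265.2], 0.98)]
tub [([301.4, 119.7], 0.79)]
jar [([126.7, 218.9], 0.9), ([204.1, 230.4], 0.27)]
scaling_brush [([187.8, 306.0], 0.6)]
top 2 [[400.38849496403043, 0.0, 253.57598488182614], [0.0, 400.38849496403043, 192.32420098339406], [0.0, 0.0, 1.0]] [[-0.0219, -0.997, 0.0743, 0.4279], [-0.9998, 0.0217, -0.0043, -0.0059], [0.0026, -0.0744, -0.9972, 1.5375], [0.0, 0.0, 0.0, 1.0]]
rack_floor [([185.8, 187.2], 0.63)]
knob_mid [([208.5, 199.6], 0.94)]
bottle_a_mid []
tin_mid [([138.0, 249.2], 0.45)]
mat_top [([373.4, 199.1], 0.85)]
salt_pot [([301.1, 193.1], 0.41)]
basin [([282.7, 124.1], 0.91)]
tub [([141.0, 249.5], 0.67)]
jar [([340.6, 244.8], 0.59)]
scaling_brush [([356.4, 146.0], 0.82)]
```

```bash
python3 - <<'E'
import cv2
a=cv2.imread("pics/scene0.png");b=cv2.imread("pics/top0.png")
cv2.imwrite("pics/s_v.png",cv2.resize(a[60:360,60:400],None,fx=2.3,fy=1.99,interpolation=3))
cv2.imwrite("pics/t_v.png",cv2.resize(b[80:300,110:410],None,fx=2.6,fy=2.6,interpolation=3))
E
```

```text
(no output)
```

View pics/s_v.png

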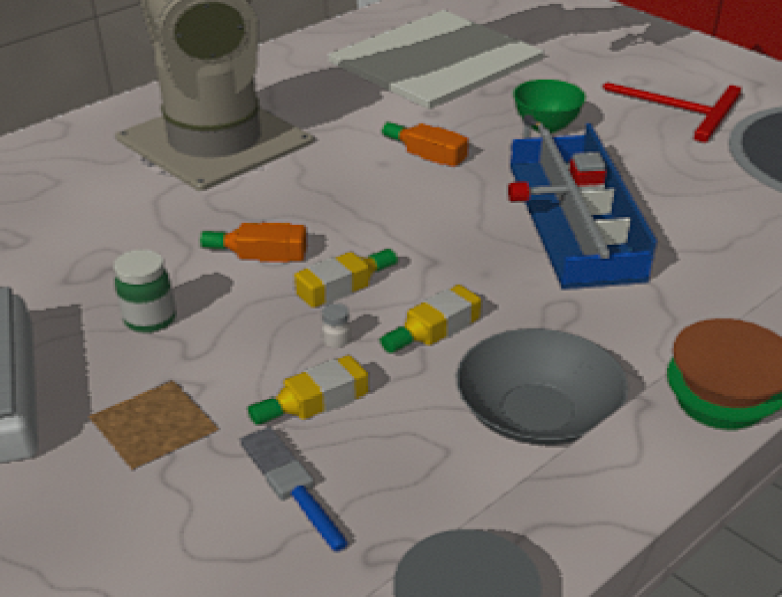

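View pics/t_v.png

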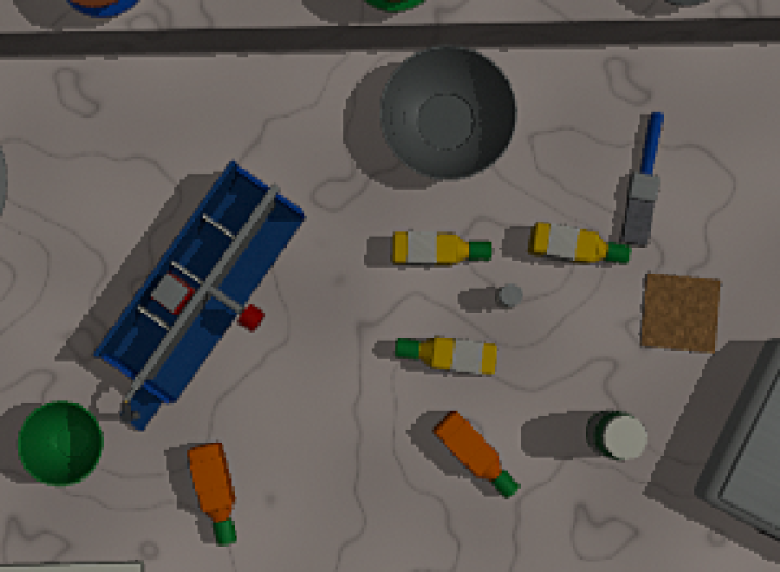

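The scene shows three yellow bottles, at top-view full-frame pixels (274,175), (330,173) and (282,217). The orange ones at (290,255) and (191,264) are look-alikes. The rack is at about (185,187), with the tin inside it at (176,193). The mat is at (372,200). Next I measure them.

```bash
cat > h.py <<'E'
from workcell import manip
import cv2, numpy as np
def onplane(p,uv,z):
    uv=np.atleast_2d(uv); r=np.c_[uv,np.ones(len(uv))]@np.linalg.inv(p["mtx"]).T@p["pose"][:3,:3].T
    o=p["pose"][:3,3]; return o+r*((z-o[2])/r[:,2])[:,None]
def proj(p,X):
    X=np.atleast_2d(X); c=(X-p["pose"][:3,3])@p["pose"][:3,:3]; q=c@p["mtx"].T; return q[:,:2]/q[:,2:]
def tri(ps,uvs):
    A=[];b=[]
    for p,uv in zip(ps,uvs):
        d=p["pose"][:3,:3]@np.linalg.inv(p["mtx"])@np.r_[uv,1]; d/=np.linalg.norm(d); M=np.eye(3)-np.outer(d,d); A.append(M);b.append(M@p["pose"][:3,3])
    x,r,_,_=np.linalg.lstsq(np.vstack(A),np.hstack(b),rcond=None); return x,np.sqrt(r)
def blobs(p,lo,hi,amin=15):
    h=cv2.cvtColor(p["frame"],cv2.COLOR_RGB2HSV); m=cv2.inRange(h,np.array(lo),np.array(hi))
    n,l,s,c=cv2.connectedComponentsWithStats(m,connectivity=8)
    return [(c[i],s[i,4],l==i) for i in range(1,n) if s[i,4]>=amin]
Y=((22,120,80),(34,255,255)); G=((50,120,40),(75,255,255)); R=((0,170,60),(4,255,255)); R2=((176,170,60),(180,255,255)); B=((105,120,30),(120,255,255))
E
python3 - <<'E'
from h import *
t=manip.camera("top"); s=manip.camera("scene")
for nm,c in [("Y",Y),("G",G),("R",R)]:
    for k,p in [("top",t),("sc",s)]:
        print(nm,k,[(b[0].round(1).tolist(),int(b[1])) for b in blobs(p,*c,10)])
for k,p in [("top",t),("sc",s)]:
    for l in ["bar","bottle_a","tin_mid","mat_top","knob_mid"]:
        for d in manip.outline_of(p,l if l!="bottle_a" else "bottle_a_mid")[:5]:
            m=d["mask"]; pts=np.argwhere(m)[:,::-1].astype(np.float32)
            if len(pts)<5: continue
            r=cv2.minAreaRect(pts); W=onplane(p,[r[0]],0.0)[0]
            z={"bar":.078,"bottle_a":.025,"tin_mid":.102,"mat_top":.004,"knob_mid":.07}[l]
            box=onplane(p,cv2.boxPoints(r),z)[:,:2].round(3).tolist()
            print(k,l,round(d["confidence"],2),pts.mean(0).round(1),onplane(p,[pts.mean(0)],z)[0].round(3),box,len(pts))
E
```

```text
Y top [([317.9, 170.8], 61), ([263.8, 174.5], 58), ([282.9, 174.9], 122), ([336.4, 174.4], 122), ([278.4, 215.1], 116), ([297.4, 217.5], 65)]
Y sc [([215.2, 194.8], 183), ([194.2, 204.3], 181), ([263.7, 210.5], 93), ([244.8, 222.3], 277), ([214.3, 247.8], 129), ([190.6, 258.9], 337)]
G top [([260.6, 78.8], 108), ([294.0, 175.8], 59), ([347.5, 176.6], 55), ([266.1, 213.6], 62), ([131.2, 249.8], 701), ([304.0, 265.7], 56), ([196.2, 284.1], 58)]
G sc [([298.5, 110.9], 571), ([230.0, 125.1], 48), ([151.9, 180.1], 77), ([226.9, 189.6], 74), ([121.3, 205.4], 173), ([125.1, 223.8], 37), ([231.9, 230.3], 113), ([372.8, 263.3], 554), ([174.8, 266.0], 128)]
R top [([180.4, 194.9], 17), ([78.3, 214.0], 564), ([206.3, 201.5], 53)]
R sc [([418.7, 58.4], 13826), ([323.1, 24.9], 19), ([358.9, 113.0], 367), ([314.6, 148.1], 95), ([284.9, 155.8], 70), ([506.9, 199.6], 217)]
top bar 0.65 [190.8 192.7] [0.54  0.217 0.078] [[0.403, 0.343], [0.696, 0.132], [0.635, 0.05], [0.344, 0.262]] 723
top bar 0.43 [175.9 192. ] [0.544 0.271 0.078] [[0.542, 0.308], [0.581, 0.278], [0.547, 0.235], [0.508, 0.265]] 195
[... 387 characters left out ...]
1.9 123. ] [ 0.794 -0.123  0.07 ] [[0.895, -0.029], [0.891, -0.22], [0.698, -0.214], [0.702, -0.025]] 2126
sc bar 0.91 [305.1 158.3] [0.566 0.191 0.078] [[0.398, 0.212], [0.415, 0.337], [0.703, 0.125], [0.681, 0.025]] 798
sc bar 0.21 [123.1 206.8] [ 0.358 -0.365  0.078] [[0.26, -0.36], [0.287, -0.289], [0.447, -0.369], [0.42, -0.433]] 932
sc tin_mid 0.5 [315.7 145.7] [0.564 0.242 0.102] [[0.515, 0.263], [0.549, 0.3], [0.613, 0.219], [0.58, 0.184]] 243
sc mat_top 0.76 [126.4 273.1] [ 0.508 -0.469  0.004] [[0.446, -0.513], [0.461, -0.388], [0.57, -0.422], [0.551, -0.538]] 1310
sc knob_mid 0.77 [304.8 159.7] [0.564 0.193 0.07 ] [[0.399, 0.206], [0.41, 0.335], [0.697, 0.136], [0.679, 0.031]] 785
```

```bash
cat > m.py <<'E'
from h import *
t=manip.camera("top"); s=manip.camera("scene")
print("knob",tri([t,s],[(206.3,201.5),(284.9,155.8)]))
for nm,a,b in [("B1",(294,175.8),(231.9,230.3)),("B2",(347.5,176.6),(174.8,266)),("B3",(266.1,213.6),(226.9,189.6))]: print(nm,"cap",tri([t,s],[a,b]))
h=cv2.cvtColor(t["frame"],cv2.COLOR_RGB2HSV)
y=cv2.inRange(h,np.array(Y[0]),np.array(Y[1]))|0
for nm,(c0,c1,r0,r1) in {"B1":(255,292,165,185),"B2":(308,346,160,186),"B3":(270,306,205,227)}.items():
    pts=np.argwhere(y[r0:r1,c0:c1]>0)[:,::-1].astype(np.float32)+[c0,r0]
    r=cv2.minAreaRect(pts.astype(np.float32)); print(nm,"body",onplane(t,[r[0]],.035)[0].round(4),[ (q*1000).round().astype(int).tolist() for q in onplane(t,cv2.boxPoints(r),.035)[:,:2]])
    
E
python3 m.py
```

```text
knob (array([0.50663801, 0.16117414, 0.0712949 ]), array([0.00127842]))
B1 cap (array([ 0.6000309 , -0.16807368,  0.02311658]), array([0.00103909]))
B2 cap (array([ 0.5927298 , -0.37089568,  0.02480005]), array([0.00035946]))
B3 cap (array([ 0.45970504, -0.05729607,  0.02491685]), array([0.0010645]))
B1 body [ 0.6057 -0.0947  0.035 ] [[628, -42], [625, -148], [584, -147], [586, -41]]
B2 body [ 0.6077 -0.2995  0.035 ] [[597, -243], [640, -253], [618, -356], [575, -346]]
B3 body [ 0.4481 -0.1299  0.035 ] [[435, -72], [479, -79], [461, -188], [417, -181]]
```

Emit:
jog_arm:
  translation:
    - [15,-25,0]
    - [30,-50,0]
    - [45,-75,0]
    - [60,-100,0]
    - [80,-125,0]
    - [95,-150,0]
    - [110,-175,0]
    - [125,-200,0]
    - [145,-230,0]
    - [160,-255,0]
    - [175,-280,0]
    - [190,-305,0]
  turn: [-5,-10,-15,-20,-25,-30,-35,-40,-45,-50,-55,-60]

```text
clock: 2.8
position: [0.4408, 0.2664, 0.2316]
ee_rot: [0.668, 0.744, 0.0, -0.0]
ft_force: [1.0, -0.6, -0.5]
grip_width: 1.001
```

Emit:
jog_arm:
  translation:
    - [10,-20,0]
    - [20,-40,0]
    - [35,-60,0]
    - [50,-80,0]
    - [60,-100,0]
    - [67,-107,0]
    - [67,-107,0]
    - [67,-107,0]
    - [67,-107,0]
    - [67,-107,0]
  turn: [-5,-10,-15,-20,-25,-30,-35,-40,-42.4,-42.4]

```text
clock: 3.63
position: [0.5078, 0.1594, 0.2317]
ee_rot: [0.892, 0.451, 0.0, 0.0]
ft_force: [-0.4, 0.2, -0.2]
grip_width: 0.999
```

```bash
python3 - <<'E'
from h import *
w=manip.camera("wrist"); cv2.imwrite("pics/w1.png",w["frame"][:,:,::-1]); o=manip.get_obs(); print(o["clock"],o["position"],o["ee_rot"],o["joint_pos"].round(2),w["pose"].round(3).tolist())
k=np.array([0.5066,0.1612]);u=np.array([np.cos(np.radians(54)),np.sin(np.radians(54))]);v=np.array([-u[1],u[0]]);r=k+.113*u
for b in blobs(w,*R,50)+blobs(w,*R2,50): print(b[0],b[1],onplane(w,[b[0]],.085)[0])
print(proj(w,[[*(r+.0*u+y*v-.026*u),.062] for y in (-.08,0,.08)]))
E
```

```text
3.6833 [0.50778215 0.15941075 0.23164477] [8.91774094e-01 4.52480748e-01 3.57896719e-04 9.82148552e-05] [-0.75  0.12  0.4   1.73 -0.05  1.3  -0.98] [[0.804, -0.573, -0.159, 0.548], [-0.594, -0.775, -0.217, 0.215], [0.001, 0.269, -0.963, 0.374], [0.0, 0.0, 0.0, 1.0]]
[222.33986928  73.40522876] 306 [0.54321106 0.25628073 0.085     ]
[251.16269841 177.99206349] 756 [0.50687864 0.16421863 0.085     ]
[[334.04422375  87.6307151 ]
 [252.03581406  88.32292722]
 [170.09721516  89.01455008]]
```

View pics/w1.png

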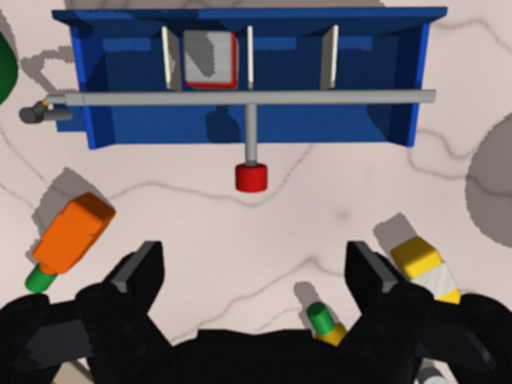

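The wrist view confirms the rack yaw of about 54°: bar from (70,99) to (435,95), knob at (251,178), tin at (210,58). I descend and pinch the knob.

Emit:
jog_arm:
  translation:
    - [-1,2,-20]
    - [-1,2,-40]
    - [-1,2,-60]
    - [-1,2,-80]
    - [-1,2,-100]
    - [-1,2,-120]
    - [-1,2,-140]
    - [-1,2,-155]
    - [-1,2,-167]
    - [-1,2,-175]
    - [-1,2,-180]
    - [-1,2,-180]
  turn: [0,0,0,0,0,0,0,0,0,0,0,0]

```text
clock: 4.68
position: [0.5066, 0.1614, 0.0511]
ee_rot: [0.892, 0.453, -0.0, 0.0]
ft_force: [-0.1, 0.5, 0.7]
grip_width: 1.003
```

Emit:
jog_arm:
  translation:
    - [0,0,0]
    - [0,0,0]
    - [0,0,0]
    - [0,0,0]
    - [0,0,0]
    - [0,0,0]
    - [0,0,0]
    - [0,0,0]
  turn: [0,0,0,0,0,0,0,0]
  grip: 20
  grip_force: 70

```text
clock: 5.35
position: [0.506, 0.1621, 0.052]
ee_rot: [0.892, 0.453, -0.0, -0.001]
ft_force: [-7.6, 0.5, 10.7]
grip_width: 0.373
```

Emit:
jog_arm:
  translation:
    - [-2,-3,0]
    - [-4,-6,0]
    - [-6,-8,0]
    - [-8,-11,0]
    - [-10,-14,0]
    - [-12,-16,0]
    - [-14,-19,0]
    - [-16,-22,0]
    - [-18,-25,0]
    - [-19,-26,0]
    - [-19,-26,0]
    - [-19,-26,0]
  turn: [0,0,0,0,0,0,0,0,0,0,0,0]

```text
clock: 6.35
position: [0.4877, 0.137, 0.0521]
ee_rot: [0.891, 0.453, 0.001, -0.001]
ft_force: [4.2, 2.9, -4.4]
grip_width: 0.377
```

Emit:
jog_arm:
  translation:
    - [0,0,0]
    - [0,0,0]
    - [0,0,0]
    - [0,0,0]
    - [0,0,15]
    - [0,0,35]
    - [0,0,60]
    - [0,0,90]
    - [0,0,120]
    - [0,0,150]
    - [0,0,170]
    - [0,0,170]
  turn: [0,0,0,0,0,0,0,0,0,0,0,0]
  grip: 85

```text
clock: 7.35
position: [0.4897, 0.1375, 0.2267]
ee_rot: [0.891, 0.453, 0.005, -0.001]
ft_force: [0.6, 0.2, -0.0]
grip_width: 0.995
```

```bash
python3 - <<'E'
from h import *
w=manip.camera("wrist"); cv2.imwrite("pics/w2.png",w["frame"][:,:,::-1]); o=manip.get_obs(); print(o["clock"],o["position"],o["ee_rot"])
for b in blobs(w,*R,50)+blobs(w,*R2,50): print("red",b[0],b[1],onplane(w,[b[0]],.07)[0])
for d in manip.outline_of(w,"tin_mid")+manip.outline_of(w,"mat_top")[:1]: 
    pts=np.argwhere(d["mask"])[:,::-1].astype(np.float32); r=cv2.minAreaRect(pts); print(d["confidence"],r)
h=cv2.cvtColor(w["frame"],cv2.COLOR_RGB2HSV)
cv2.imwrite("pics/w2c.png",cv2.resize(w["frame"][0:200,60:460,::-1],None,fx=2,fy=2,interpolation=3))
E
```

```text
7.4 [0.48881163 0.13727907 0.2242441 ] [ 0.89145265  0.45310212  0.00313685 -0.0008962 ]
red [221.01777778  42.69777778] 450 [0.54045598 0.25820652 0.07      ]
red [252.55555556 182.94901961] 765 [0.48642477 0.13645146 0.07      ]
```

View pics/w2c.png

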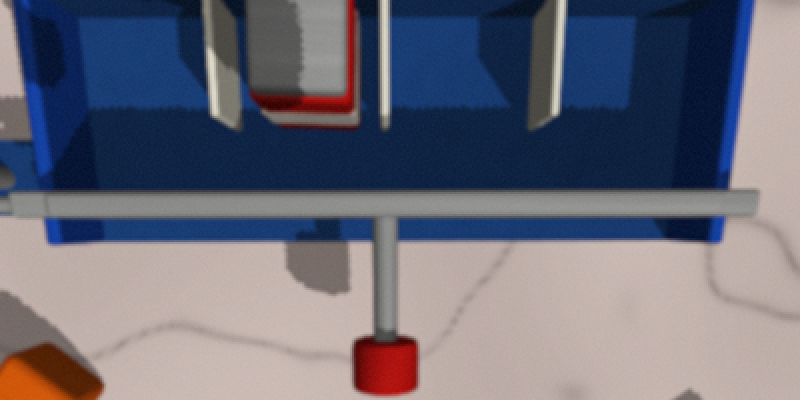

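```bash
cat >> h.py <<'E'
k=np.array([0.5066,0.1612]);u=np.array([np.cos(np.radians(54)),np.sin(np.radians(54))]);v=np.array([-u[1],u[0]]);r0=k+.113*u
def rk(X): d=np.atleast_2d(X)[:,:2]-r0; return np.c_[d@u,d@v]*1000
def wd(x,y): return r0+u*x/1000+v*y/1000
E
python3 - <<'E'
from h import *
w=manip.camera("wrist")
print("lid front corners",rk(onplane(w,[[183.5,47.5],[233.5,47.5]],.102)))
print("mid div",rk(onplane(w,[[252.5,60]],.062)),rk(onplane(w,[[252.5,65]],.012)))
print("left div outer top",rk(onplane(w,[[60+210/2,59],[60+562/2,57]],.062)))
print("cheek tops",rk(onplane(w,[[60+50/2,242/2],[60+722/2,242/2]],.012)), wd(0,40))
print("knob side", rk(onplane(w,[[60+353/2,180],[60+418/2,180]],.07)))
print(rk(onplane(w,[[60+12/2,103],[60+757/2,101]],.078)))
E
```

```text
lid front corners [[-28.07688088  57.72793667]
 [-28.2143684   18.07528951]]
mid div [[-31.68971724   3.24806448]] [[-29.5022831    3.51601342]]
left div outer top [[-30.55813873  83.96173438]
 [-29.41492105 -78.24336849]]
cheek tops [[ -87.76329726  193.47025253]
 [ -89.02948456 -186.88309571]] [0.54065905 0.27613033]
knob side [[-143.3899958    19.67018812]
 [-143.4937477   -12.70531775]]
[[ -69.46598157  172.3779668 ]
 [ -68.8665927  -164.84179507]]
```

```bash
cat >> h.py <<'E'
r0=r0-u*.0035+v*.0025
def go(x,y,z=None):
    o=manip.get_obs(); p=o["position"]; q=o["ee_rot"]; yaw=np.degrees(2*np.arctan2(q[1],q[0]))-90
    print("clock",round(o["clock"],2),"pos",(p*1000).round(1),"yaw",round(yaw,1),"delta",np.round([x*1000-p[0]*1000,y*1000-p[1]*1000,0 if z is None else z*1000-p[2]*1000],1),"F",o["ft_force"].round(1),"g",round(o["grip_width"]*85.4,1),"j7",o["joint_pos"][6].round(2))
E
python3 -c "
from h import *
go(*wd(-4.5,36),.07)"
```

```text
clock 7.55 pos [487.2 136.8 221.1] yaw -36.1 delta [  50.   132.  -151.1] F [-0.5  0.8 -1. ] g 85.0 j7 -0.97
```

Emit:
jog_arm:
  translation:
    - [10,26,0]
    - [20,53,0]
    - [30,79,0]
    - [40,106,0]
    - [50,132,0]
    - [50,132,0]
    - [50,132,-25]
    - [50,132,-50]
    - [50,132,-75]
    - [50,132,-100]
    - [50,132,-110]
    - [50,132,-110]
  turn: [0,0,0,0,0,0,0,0,0,0,0,0]

```text
clock: 8.55
position: [0.5353, 0.2676, 0.1076]
ee_rot: [0.891, 0.453, -0.003, -0.0]
ft_force: [0.0, 0.4, 1.0]
grip_width: 0.994
```

Emit:
jog_arm:
  translation:
    - [0,0,-10]
    - [0,0,-20]
    - [0,0,-30]
    - [0,0,-37]
    - [0,0,-41]
    - [0,0,-41]
  turn: [0,0,0,0,0,0]

```text
clock: 9.05
position: [0.5349, 0.2675, 0.0657]
ee_rot: [0.891, 0.453, -0.003, -0.0]
ft_force: [0.4, -0.8, -0.9]
grip_width: 0.995
```

Emit:
jog_arm:
  translation:
    - [0,0,0]
    - [0,0,0]
    - [0,0,0]
    - [0,0,0]
    - [0,0,0]
    - [0,0,0]
    - [0,0,0]
    - [0,0,0]
  turn: [0,0,0,0,0,0,0,0]
  grip: 30
  grip_force: 50

```text
clock: 9.72
position: [0.5354, 0.2675, 0.0665]
ee_rot: [0.891, 0.453, -0.003, -0.0]
ft_force: [-0.5, -1.5, 6.0]
grip_width: 0.511
```

Emit:
jog_arm:
  translation:
    - [0,0,5]
    - [0,0,15]
    - [0,0,30]
    - [0,0,50]
    - [0,0,75]
    - [0,0,100]
    - [0,0,120]
    - [0,0,130]
    - [0,0,130]
    - [0,0,130]
  turn: [0,0,0,0,0,0,0,0,0,0]

```text
clock: 10.55
position: [0.5352, 0.2675, 0.1962]
ee_rot: [0.891, 0.453, -0.003, -0.0]
ft_force: [0.2, 1.2, -2.7]
grip_width: 0.504
```

```bash
python3 - <<'E'
from h import *
w=manip.camera("wrist"); cv2.imwrite("pics/w3.png",w["frame"][:,:,::-1]); go(.505,-.466)
E
```

```text
clock 10.6 pos [534.8 267.3 195.2] yaw -36.1 delta [ -29.8 -733.3    0. ] F [-0.1  0.3 -2.2] g 43.2 j7 -1.09
```

View pics/w3.png

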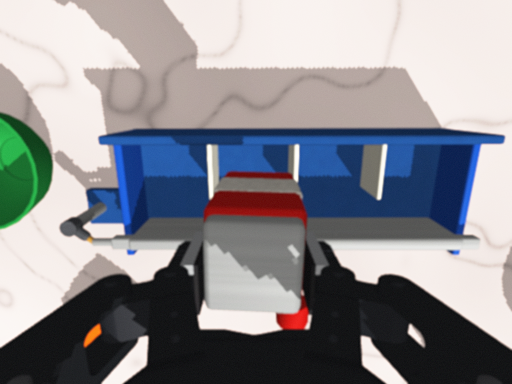

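The tin is held between the jaws at (255,260), with the bays behind it empty. I carry it to the mat.

Emit:
jog_arm:
  translation:
    - [0,-10,0]
    - [-1,-30,0]
    - [-2,-55,0]
    - [-3,-80,0]
    - [-4,-105,0]
    - [-5,-130,0]
    - [-6,-155,0]
    - [-7,-180,0]
    - [-8,-205,0]
    - [-9,-230,0]
    - [-10,-255,0]
    - [-11,-280,0]
  turn: [0,0,0,0,0,0,0,0,0,0,0,0]

```text
clock: 11.6
position: [0.5226, -0.0147, 0.194]
ee_rot: [0.892, 0.453, -0.005, -0.001]
ft_force: [0.4, 0.5, -1.1]
grip_width: 0.509
```

Emit:
jog_arm:
  translation:
    - [-1,-25,0]
    - [-2,-50,0]
    - [-3,-75,0]
    - [-4,-100,0]
    - [-5,-125,0]
    - [-6,-150,0]
    - [-7,-175,0]
    - [-8,-200,0]
    - [-9,-225,0]
    - [-10,-250,0]
    - [-11,-275,0]
    - [-12,-300,0]
  turn: [0,0,0,0,0,0,0,0,0,0,0,0]

```text
clock: 12.6
position: [0.5091, -0.3161, 0.1926]
ee_rot: [0.892, 0.453, -0.005, -0.001]
ft_force: [0.4, 0.4, -2.4]
grip_width: 0.5
```

```bash
python3 - <<'E'
from h import *
go(.505,-.466,.0595)
E
```

```text
clock 12.6 pos [ 509.1 -316.1  192.6] yaw -36.2 delta [  -4.1 -149.9 -133.1] F [ 0.4  0.4 -2.4] g 42.7 j7 0.03
```

Emit:
jog_arm:
  translation:
    - [-1,-25,0]
    - [-2,-50,0]
    - [-3,-75,0]
    - [-4,-100,0]
    - [-4,-125,0]
    - [-4,-143,0]
    - [-4,-150,0]
    - [-4,-150,0]
    - [-4,-150,-25]
    - [-4,-150,-50]
    - [-4,-150,-75]
    - [-4,-150,-95]
  turn: [0,0,0,0,0,0,0,0,0,0,0,0]

```text
clock: 13.6
position: [0.505, -0.4638, 0.0952]
ee_rot: [0.891, 0.453, -0.005, -0.003]
ft_force: [-1.0, 0.4, -1.9]
grip_width: 0.506
```

Emit:
jog_arm:
  translation:
    - [0,0,-10]
    - [0,0,-20]
    - [0,0,-26]
    - [0,0,-31]
    - [0,0,-35]
    - [0,0,-38]
    - [0,0,-38]
  turn: [0,0,0,0,0,0,0]

```text
clock: 14.18
position: [0.5056, -0.4645, 0.0583]
ee_rot: [0.891, 0.453, -0.005, -0.002]
ft_force: [0.2, -0.5, -0.3]
grip_width: 0.509
```

```bash
python3 - <<'E'
from h import *
go(.505,-.466,.0585)
E
```

```text
clock 14.18 pos [ 505.6 -464.5   58.3] yaw -36.1 delta [-0.6 -1.5  0.2] F [ 0.2 -0.5 -0.3] g 43.4 j7 0.32
```

Emit:
jog_arm:
  translation:
    - [0,0,0]
    - [0,0,0]
    - [0,0,0]
    - [0,0,0]
    - [0,0,10]
    - [0,0,30]
    - [0,0,60]
    - [0,0,90]
    - [0,0,120]
    - [0,0,150]
    - [0,0,160]
    - [0,0,160]
  turn: [0,0,0,0,0,0,0,0,0,0,0,0]
  grip: 70
  grip_force: 20

```text
clock: 15.18
position: [0.5063, -0.4658, 0.2225]
ee_rot: [0.891, 0.453, -0.004, 0.001]
ft_force: [-0.1, -0.3, 0.8]
grip_width: 0.819
```

Emit:
jog_arm:
  translation:
    - [10,20,0]
    - [20,40,0]
    - [30,60,0]
    - [40,80,0]
    - [50,100,0]
    - [60,120,0]
    - [70,140,0]
    - [80,165,0]
    - [90,190,0]
    - [95,200,0]
    - [95,200,0]
    - [95,200,0]
  turn: [3,6,9,12,15,18,21,24,27,30,33,33]
  grip: 52

```text
clock: 16.18
position: [0.6014, -0.2643, 0.2214]
ee_rot: [0.724, 0.689, -0.004, 0.001]
ft_force: [-0.4, 0.1, -0.3]
grip_width: 0.61
```

```bash
python3 - <<'E'
from h import *
w=manip.camera("wrist"); cv2.imwrite("pics/w4.png",w["frame"][:,:,::-1]); go(.6,-.168)
for n,c in (("Y",Y),("G",G)):
    for b in blobs(w,*c,60): print(n,b[0].round(),b[1],onplane(w,[b[0]],.03)[0].round(4))
E
```

```text
clock 16.23 pos [ 601.  -265.5  221.6] yaw -3.1 delta [-1.  97.5  0. ] F [-0.3  0.2 -0.5] g 52.1 j7 0.45
Y [91. 18.] 1767 [ 0.4477 -0.1028  0.03  ]
Y [248.  30.] 2268 [ 0.6015 -0.1214  0.03  ]
Y [96. 94.] 1077 [ 0.4395 -0.1734  0.03  ]
Y [266. 163.] 861 [ 0.6145 -0.256   0.03  ]
Y [256. 226.] 1068 [ 0.5991 -0.3303  0.03  ]
G [248.  79.] 834 [ 0.5992 -0.1674  0.03  ]
G [ 20. 268.] 831 [ 0.3055 -0.3719  0.03  ]
G [250. 257.] 482 [ 0.5903 -0.3703  0.03  ]
```

View pics/w4.png

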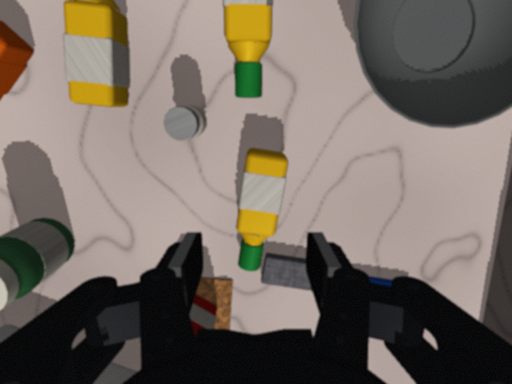

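The view shows B1's cap at (248,79), B2's cap at (250,257) right next to the brush head at (285,270), B3 at (95,50) and the salt pot at (183,123). B1's axis already lies in line with the tool, so I go for its cap first.

Emit:
jog_arm:
  translation:
    - [-1,20,0]
    - [-1,45,0]
    - [-1,70,-20]
    - [-1,90,-45]
    - [-1,98,-75]
    - [-1,98,-105]
    - [-1,98,-135]
    - [-1,98,-160]
    - [-1,98,-180]
    - [-1,98,-195]
    - [-1,98,-195]
    - [-1,98,-195]
  turn: [0,0,0,0,0,0,0,0,0,0,0,0]

```text
clock: 17.23
position: [0.599, -0.1683, 0.0261]
ee_rot: [0.727, 0.687, -0.005, 0.001]
ft_force: [0.1, -0.4, -0.5]
grip_width: 0.61
```

Emit:
jog_arm:
  translation:
    - [0,0,-7]
    - [0,0,-14]
    - [0,0,-19]
    - [0,0,-22]
    - [0,0,-22]
  turn: [0,0,0,0,0]

```text
clock: 17.65
position: [0.5986, -0.1681, 0.0034]
ee_rot: [0.727, 0.687, -0.005, 0.001]
ft_force: [-0.4, -0.2, -0.6]
grip_width: 0.609
```

Emit:
jog_arm:
  translation:
    - [0,0,0]
    - [0,0,0]
    - [0,0,0]
    - [0,0,0]
    - [0,0,0]
    - [0,0,0]
  turn: [0,0,0,0,0,0]
  grip: 15
  grip_force: 20

```text
clock: 18.15
position: [0.5988, -0.1682, 0.0037]
ee_rot: [0.727, 0.687, -0.005, 0.001]
ft_force: [-0.3, 0.7, 2.0]
grip_width: 0.332
```

Emit:
jog_arm:
  translation:
    - [0,4,16]
    - [0,10,32]
    - [1,18,46]
    - [1,28,60]
    - [2,40,72]
    - [2,53,82]
  turn: [0,0,0,0,0,0]

```text
clock: 18.65
position: [0.6011, -0.1142, 0.0871]
ee_rot: [0.727, 0.687, -0.004, 0.001]
ft_force: [0.1, 0.0, -2.4]
grip_width: 0.333
```

```bash
python3 - <<'E'
from h import *
go(.6,-.168)
w=manip.camera("wrist"); s=manip.camera("scene")
cv2.imwrite("pics/w5.png",np.hstack([w["frame"],cv2.resize(s["frame"][100:292,150:406],(512,384))])[:,::1,::-1][:, :, :])
E
python3 -c "
import cv2;a=cv2.imread('pics/w5.png');cv2.imwrite('pics/w5s.png',cv2.resize(a,(800,300)))"
```

```text
clock 18.65 pos [ 601.1 -114.2   87.1] yaw -3.3 delta [ -1.1 -53.8   0. ] F [ 0.1  0.  -2.4] g 28.5 j7 0.22
```

View pics/w5s.png

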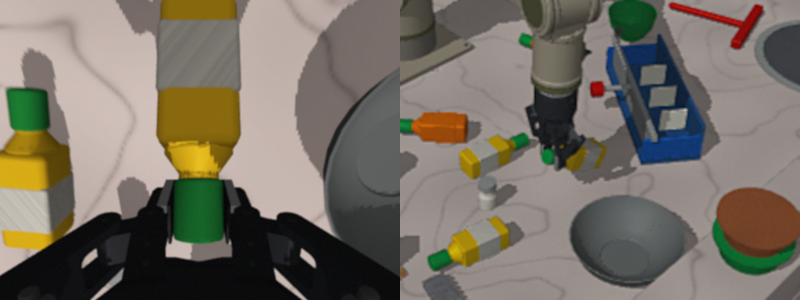

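The bottle stays rigid in the grip and does not pivot: the full 2.4 N hangs on the tool. I set it down again and grip only the very end of the cap, for more lever and less contact.

Emit:
jog_arm:
  translation:
    - [0,0,-20]
    - [0,0,-40]
    - [0,0,-55]
    - [0,0,-68]
    - [0,0,-77]
    - [0,0,-83]
    - [0,0,-83]
  turn: [0,0,0,0,0,0,0]

```text
clock: 19.33
position: [0.602, -0.1118, 0.0039]
ee_rot: [0.726, 0.688, -0.003, 0.001]
ft_force: [-2.2, 1.2, 2.6]
grip_width: 0.33
```

Emit:
jog_arm:
  translation:
    - [0,0,0]
    - [0,0,0]
    - [0,0,0]
    - [0,0,0]
    - [-1,-7,0]
    - [-1,-14,0]
    - [-1,-20,0]
    - [-1,-20,0]
  turn: [0,0,0,0,0,0,0,0]
  grip: 50

```text
clock: 20.0
position: [0.6007, -0.1344, 0.0042]
ee_rot: [0.727, 0.687, -0.004, 0.001]
ft_force: [-0.4, -0.7, 0.2]
grip_width: 0.588
```

Emit:
jog_arm:
  translation:
    - [0,0,0]
    - [0,0,0]
    - [0,0,0]
    - [0,0,0]
    - [0,0,0]
    - [0,0,0]
  turn: [0,0,0,0,0,0]
  grip: 15
  grip_force: 20

```text
clock: 20.5
position: [0.6008, -0.1346, 0.0043]
ee_rot: [0.727, 0.687, -0.004, 0.001]
ft_force: [0.0, -2.8, 1.6]
grip_width: 0.324
```

Emit:
jog_arm:
  translation:
    - [0,3,18]
    - [0,11,36]
    - [0,19,52]
    - [1,30,67]
    - [1,43,81]
    - [1,58,93]
    - [1,58,93]
  turn: [0,0,0,0,0,0,0]

```text
clock: 21.08
position: [0.6033, -0.0727, 0.0993]
ee_rot: [0.725, 0.689, -0.002, 0.002]
ft_force: [1.1, -0.6, 1.5]
grip_width: 0.325
```

```bash
python3 - <<'E'
from h import *
go(.6,-.168)
w=manip.camera("wrist"); s=manip.camera("scene")
cv2.imwrite("pics/w6s.png",cv2.resize(np.hstack([w["frame"],cv2.resize(s["frame"][100:292,150:406],(512,384))])[:,:,::-1],(800,300)))
for n,c in (("Y",Y),("G",G)):
    for b in blobs(w,*c,200): ys,xs=np.nonzero(b[2]); print(n,b[0].round(),b[1],"cols",xs.min(),xs.max(),"rows",ys.min(),ys.max())
E
```

```text
clock 21.08 pos [603.3 -72.7  99.3] yaw -3.0 delta [ -3.3 -95.3   0. ] F [ 1.1 -0.6  1.5] g 27.8 j7 0.15
Y [253.  31.] 988 cols 218 289 rows 23 39
Y [254. 134.] 7396 cols 209 298 rows 89 184
Y [ 60. 255.] 4529 cols 18 103 rows 219 288
G [ 59. 195.] 2054 cols 36 81 rows 170 220
G [254. 223.] 4651 cols 223 285 rows 179 263
```

View pics/w6s.png

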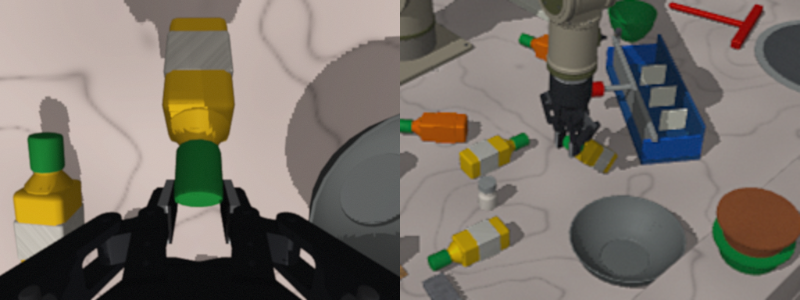

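Now it pivots: the body is foreshortened to about 45°. I continue the arc to upright.

Emit:
jog_arm:
  translation:
    - [0,9,5]
    - [0,17,9]
    - [0,25,13]
    - [1,33,16]
    - [1,42,19]
    - [1,51,21]
    - [1,60,23]
    - [1,69,24]
    - [2,78,24]
    - [2,88,24]
    - [2,97,23]
    - [2,104,22]
  turn: [0,0,0,0,0,0,0,0,0,0,0,0]

```text
clock: 22.18
position: [0.606, 0.03, 0.1214]
ee_rot: [0.726, 0.688, -0.001, 0.003]
ft_force: [1.6, -1.1, 13.9]
grip_width: 0.326
```

```bash
python3 - <<'E'
from h import *
go(.6,-.168)
w=manip.camera("wrist"); s=manip.camera("scene")
cv2.imwrite("pics/w7s.png",cv2.resize(np.hstack([w["frame"],cv2.resize(s["frame"][80:272,170:426],(512,384))])[:,:,::-1],(800,300)))
for n,c in (("Y",Y),("G",G)):
    for b in blobs(w,*c,200): ys,xs=np.nonzero(b[2]); print(n,b[0].round(),b[1],"cols",xs.min(),xs.max(),"rows",ys.min(),ys.max())
E
```

```text
clock 22.18 pos [606.   30.  121.4] yaw -3.1 delta [  -6. -198.    0.] F [ 1.6 -1.1 13.9] g 27.9 j7 -0.04
Y [254. 193.] 3423 cols 217 291 rows 166 230
G [254. 248.] 4067 cols 222 286 rows 207 287
G [ 94. 285.] 622 cols 80 112 rows 273 302
```

View pics/w7s.png

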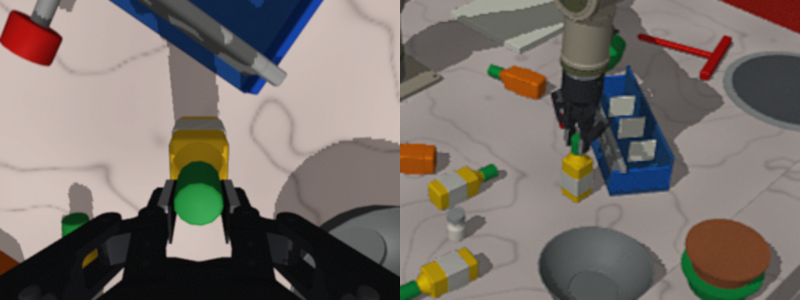

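Emit:
jog_arm:
  translation:
    - [0,0,0]
    - [0,0,0]
    - [0,0,0]
    - [0,0,0]
    - [0,0,0]
    - [0,0,0]
    - [0,0,0]
    - [0,0,0]
  turn: [0,0,0,0,0,0,0,0]
  grip: 50

```text
clock: 22.95
position: [0.6059, 0.031, 0.1211]
ee_rot: [0.725, 0.689, -0.001, 0.002]
ft_force: [-0.5, -0.8, -0.9]
grip_width: 0.586
```

```bash
cat > cap.py <<'E'
from h import *
go(.6,-.168)
w=manip.camera("wrist"); cv2.imwrite("pics/cap.png",w["frame"][:,:,::-1])
# cap top: bright ellipse; report green blob extents and both-plane positions
for b in blobs(w,*G,400):
    ys,xs=np.nonzero(b[2]); V=w["frame"][ys,xs].max(1); 
    print("G",b[0].round(),b[1],"cols",xs.min(),xs.max(),"rows",ys.min(),ys.max(),"@top",onplane(w,[[(xs.min()+xs.max())/2,ys.max()-(xs.max()-xs.min())/2]],.145)[0].round(4))
for b in blobs(w,*Y,400): ys,xs=np.nonzero(b[2]); print("Y",b[0].round(),b[1],"cols",xs.min(),xs.max(),"rows",ys.min(),ys.max())
t=manip.camera("scene")
for d in manip.outline_of(t,"bottle_a_mid"): print(d["confidence"],d["extent"],cv2.minAreaRect(np.argwhere(d["mask"])[:,::-1].astype(np.float32)))
E
python3 cap.py
```

```text
clock 22.95 pos [605.9  31.  121.1] yaw -3.0 delta [  -5.9 -199.     0. ] F [-0.5 -0.8 -0.9] g 50.0 j7 -0.04
G [255. 236.] 3799 cols 225 287 rows 197 273 @top [0.6072 0.0455 0.145 ]
Y [255. 189.] 3235 cols 218 292 rows 162 239
```

Emit:
jog_arm:
  translation:
    - [0,5,0]
    - [0,10,0]
    - [1,14,0]
    - [1,14,-4]
    - [1,14,-8]
    - [1,14,-11]
    - [1,14,-11]
  turn: [0,0,0,0,0,0,0]

```text
clock: 23.68
position: [0.6064, 0.0448, 0.1092]
ee_rot: [0.725, 0.688, -0.002, 0.002]
ft_force: [-0.5, 0.2, -0.6]
grip_width: 0.587
```

Emit:
jog_arm:
  translation:
    - [0,0,0]
    - [0,0,0]
    - [0,0,0]
    - [0,0,0]
    - [0,0,0]
    - [0,0,0]
  turn: [0,0,0,0,0,0]
  grip: 15
  grip_force: 60

```text
clock: 24.18
position: [0.6064, 0.0447, 0.1091]
ee_rot: [0.725, 0.688, -0.002, 0.002]
ft_force: [0.8, -0.0, -1.7]
grip_width: 0.325
```

Emit:
jog_arm:
  translation:
    - [0,0,5]
    - [0,0,15]
    - [0,0,30]
    - [0,0,50]
    - [0,0,70]
    - [0,0,90]
    - [0,0,108]
    - [0,0,110]
    - [0,0,110]
  turn: [0,0,0,0,0,0,0,0,0]

```text
clock: 24.93
position: [0.607, 0.0447, 0.2205]
ee_rot: [0.725, 0.688, -0.001, 0.003]
ft_force: [-0.1, -0.5, -3.5]
grip_width: 0.321
```

```bash
python3 -c "
from h import *
go(*wd(-5,-120),.122)"; python3 cap.py
```

```text
clock 24.93 pos [607.   44.7 220.5] yaw -3.0 delta [ 56.1 132.  -98.5] F [-0.1 -0.5 -3.5] g 27.4 j7 -0.09
clock 24.93 pos [607.   44.7 220.5] yaw -3.0 delta [  -7.  -212.7    0. ] F [-0.1 -0.5 -3.5] g 27.4 j7 -0.09
G [254. 275.] 4778 cols 220 288 rows 230 317 @top [ 0.6032 -0.0237  0.145 ]
G [137. 258.] 644 cols 126 148 rows 243 274 @top [ 5.108e-01 -4.000e-04  1.450e-01]
Y [254. 210.] 3325 cols 216 293 rows 186 243
0.6 [111.2, 185.0, 137.9, 227.3] ((122.70588684082031, 205.82354736328125), (42.20119857788086, 24.738632202148438), 75.96376037597656)
```

Emit:
jog_arm:
  translation:
    - [5,12,0]
    - [10,24,0]
    - [15,36,0]
    - [20,48,0]
    - [25,60,0]
    - [31,73,0]
    - [37,87,0]
    - [43,101,0]
    - [49,115,0]
    - [53,125,0]
    - [56,132,0]
    - [56,132,0]
  turn: [-3,-6,-9,-12,-15,-18,-21,-24,-27,-30,-33,-33]

```text
clock: 26.08
position: [0.6612, 0.1789, 0.2157]
ee_rot: [0.891, 0.454, -0.004, 0.0]
ft_force: [0.5, 0.2, -2.9]
grip_width: 0.323
```

```bash
python3 - <<'E'
from h import *
go(*wd(-5,-120),.122)
w=manip.camera("wrist"); s=manip.camera("scene")
cv2.imwrite("pics/w8s.png",cv2.resize(np.hstack([w["frame"],cv2.resize(s["frame"][60:252,190:446],(512,384))])[:,:,::-1],(800,300)))
E
```

```text
clock 26.08 pos [661.2 178.9 215.7] yaw -36.0 delta [  1.9  -2.3 -93.7] F [ 0.5  0.2 -2.9] g 27.5 j7 -0.8
```

View pics/w8s.png

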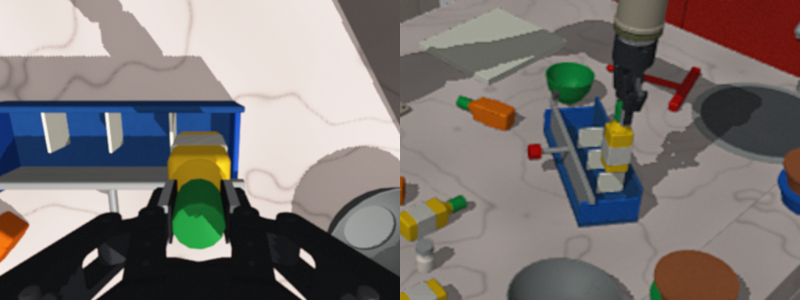

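Emit:
jog_arm:
  translation:
    - [4,-4,0]
    - [4,-4,-15]
    - [4,-4,-30]
    - [4,-4,-45]
    - [4,-4,-60]
    - [4,-4,-70]
    - [4,-4,-80]
    - [4,-4,-86]
    - [4,-4,-90]
    - [4,-4,-92]
    - [4,-4,-92]
  turn: [0,0,0,0,0,0,0,0,0,0,0]

```text
clock: 27.1
position: [0.6653, 0.1723, 0.1245]
ee_rot: [0.89, 0.455, -0.004, 0.001]
ft_force: [-0.1, -0.2, -2.4]
grip_width: 0.32
```

```bash
python3 -c "
from h import *
go(*wd(-5,-120),.122)"
```

```text
clock 27.1 pos [665.3 172.3 124.5] yaw -35.9 delta [-2.3  4.3 -2.5] F [-0.1 -0.2 -2.4] g 27.3 j7 -0.77
```

Emit:
jog_arm:
  translation:
    - [0,0,-2]
    - [0,0,-3]
    - [0,0,-3]
  turn: [0,0,0]

```text
clock: 27.35
position: [0.6654, 0.1724, 0.1217]
ee_rot: [0.89, 0.455, -0.004, 0.001]
ft_force: [-0.2, 0.5, -2.3]
grip_width: 0.329
```

Emit:
jog_arm:
  translation:
    - [0,0,0]
    - [0,0,0]
    - [0,0,0]
    - [0,0,0]
    - [0,0,5]
    - [0,0,20]
    - [0,0,40]
    - [0,0,60]
    - [0,0,80]
    - [0,0,100]
    - [0,0,100]
  turn: [0,0,0,0,0,0,0,0,0,0,0]
  grip: 52
  grip_force: 20

```text
clock: 28.27
position: [0.6671, 0.1725, 0.2269]
ee_rot: [0.89, 0.455, -0.0, 0.001]
ft_force: [0.2, 0.0, 0.8]
grip_width: 0.611
```

Emit:
jog_arm:
  translation:
    - [-12,-20,0]
    - [-25,-42,0]
    - [-38,-64,0]
    - [-51,-86,0]
    - [-64,-108,0]
    - [-77,-130,0]
    - [-90,-152,0]
    - [-103,-174,0]
    - [-116,-196,0]
    - [-129,-218,0]
    - [-142,-240,0]
    - [-155,-262,0]
  turn: [2,4,6,8,10,12,14,16,18,20,22,24]

```text
clock: 29.27
position: [0.5113, -0.0905, 0.2271]
ee_rot: [0.776, 0.631, 0.0, 0.002]
ft_force: [-0.0, 0.1, -0.0]
grip_width: 0.606
```

Emit:
jog_arm:
  translation:
    - [-12,-22,0]
    - [-24,-44,0]
    - [-36,-66,0]
    - [-48,-88,0]
    - [-60,-108,0]
    - [-60,-108,0]
    - [-60,-108,0]
  turn: [2,3,3,3,3,3,3]

```text
clock: 29.85
position: [0.4507, -0.1996, 0.2274]
ee_rot: [0.76, 0.65, 0.001, 0.002]
ft_force: [0.1, 0.9, -1.0]
grip_width: 0.61
```

```bash
cat > look.py <<'E'
from h import *
go(.463,-.0366,.004)
w=manip.camera("wrist"); cv2.imwrite("pics/look.png",w["frame"][:,:,::-1])
for n,c in (("Y",Y),("G",G)):
    for b in blobs(w,*c,60): print(n,b[0].round(),b[1],onplane(w,[b[0]],.03)[0].round(4))
t=manip.camera("top")
for n,c in (("Y",Y),("G",G)):
    for b in blobs(t,*c,20): print("top",n,b[0].round(1),b[1],onplane(t,[b[0]],.03)[0].round(4))
E
python3 look.py
```

```text
clock 29.85 pos [ 450.7 -199.6  227.4] yaw -8.9 delta [  12.3  163.  -223.4] F [ 0.1  0.9 -1. ] g 52.1 j7 0.19
Y [239.  79.] 1715 [ 0.4513 -0.0999  0.03  ]
Y [241. 151.] 699 [ 0.4395 -0.175   0.03  ]
Y [403. 197.] 803 [ 0.6181 -0.2573  0.03  ]
Y [392. 256.] 991 [ 0.6025 -0.3319  0.03  ]
G [239.  34.] 901 [ 0.4582 -0.0576  0.03  ]
G [ 91. 193.] 598 [ 0.2603 -0.1952  0.03  ]
G [382. 279.] 260 [ 0.5895 -0.3623  0.03  ]
G [194. 322.] 102 [ 0.3407 -0.3873  0.03  ]
top Y [205.4 159.1] 79 [0.6707 0.1679 0.03  ]
top Y [317.9 170.8] 62 [ 0.6169 -0.2578  0.03  ]
top Y [336.4 174.4] 122 [ 0.6017 -0.3278  0.03  ]
top Y [278.3 215.1] 119 [ 0.4524 -0.1035  0.03  ]
top Y [297.4 217.5] 66 [ 0.4418 -0.175   0.03  ]
top G [260.4  78.8] 110 [ 0.9786 -0.0482  0.03  ]
top G [200.7 155.5] 55 [0.6852 0.1853 0.03  ]
top G [347.4 176.6] 56 [ 0.5922 -0.369   0.03  ]
top G [266.1 213.6] 62 [ 0.4591 -0.0578  0.03  ]
top G [131.  248.8] 659 [0.3391 0.45   0.03  ]
top G [145.5 255.7] 26 [0.3123 0.3958 0.03  ]
top G [196.2 284.1] 58 [0.2034 0.2079 0.03  ]
```

Emit:
jog_arm:
  translation:
    - [2,25,0]
    - [4,50,0]
    - [6,80,0]
    - [8,110,0]
    - [10,135,-15]
    - [11,155,-45]
    - [11,163,-80]
    - [11,163,-115]
    - [11,163,-150]
    - [11,163,-180]
    - [11,163,-195]
    - [11,163,-195]
  turn: [0,0,0,0,0,0,0,0,0,0,0,0]

```text
clock: 30.95
position: [0.4603, -0.0339, 0.0289]
ee_rot: [0.758, 0.652, -0.002, 0.0]
ft_force: [-0.9, -0.4, 0.2]
grip_width: 0.615
```

Emit:
jog_arm:
  translation:
    - [0,0,-8]
    - [0,0,-16]
    - [0,0,-23]
    - [0,0,-27]
    - [0,0,-28]
    - [0,0,-28]
  turn: [0,0,0,0,0,0]

```text
clock: 31.45
position: [0.4604, -0.0339, 0.001]
ee_rot: [0.758, 0.652, -0.002, 0.0]
ft_force: [0.8, 1.1, 0.6]
grip_width: 0.61
```

```bash
python3 -c "
from h import *
go(.4618,-.0369,.004)
t=manip.camera('top'); print(rk(onplane(t,[[200.7,155.5]],.15)), t['pose'][:3,3])"
```

```text
clock 31.45 pos [460.4 -33.9   1. ] yaw -8.6 delta [ 1.4 -3.   3. ] F [0.8 1.1 0.6] g 52.1 j7 -0.02
[[  -9.33836126 -124.94214216]] [ 0.42794653 -0.00590278  1.53753623]
```

Emit:
jog_arm:
  translation:
    - [1,-3,3]
    - [1,-3,3]
    - [1,-3,3]
  turn: [0,0,0]

```text
clock: 31.75
position: [0.4621, -0.0372, 0.0048]
ee_rot: [0.758, 0.652, -0.002, 0.0]
ft_force: [0.2, -0.9, 0.0]
grip_width: 0.61
```

Emit:
jog_arm:
  translation:
    - [0,0,0]
    - [0,0,0]
    - [0,0,0]
    - [0,0,0]
    - [0,0,0]
    - [0,0,0]
  turn: [0,0,0,0,0,0]
  grip: 15
  grip_force: 20

```text
clock: 32.25
position: [0.4623, -0.0371, 0.0049]
ee_rot: [0.758, 0.652, -0.001, 0.001]
ft_force: [0.8, 0.8, 2.8]
grip_width: 0.32
```

Emit:
jog_arm:
  translation:
    - [0,-3,18]
    - [-2,-11,36]
    - [-3,-19,52]
    - [-5,-30,67]
    - [-7,-42,81]
    - [-9,-57,93]
    - [-9,-57,93]
  turn: [0,0,0,0,0,0,0]

```text
clock: 32.83
position: [0.4538, -0.0965, 0.0997]
ee_rot: [0.759, 0.651, -0.0, 0.001]
ft_force: [0.2, 2.3, 1.0]
grip_width: 0.324
```

```bash
python3 - <<'E'
from h import *
go(.6,-.168)
w=manip.camera("wrist"); s=manip.camera("scene")
cv2.imwrite("pics/w9s.png",cv2.resize(np.hstack([w["frame"],cv2.resize(s["frame"][120:312,130:386],(512,384))])[:,:,::-1],(800,300)))
E
```

```text
clock 32.83 pos [453.8 -96.5  99.7] yaw -8.8 delta [146.2 -71.5   0. ] F [0.2 2.3 1. ] g 27.7 j7 0.02
```

View pics/w9s.png

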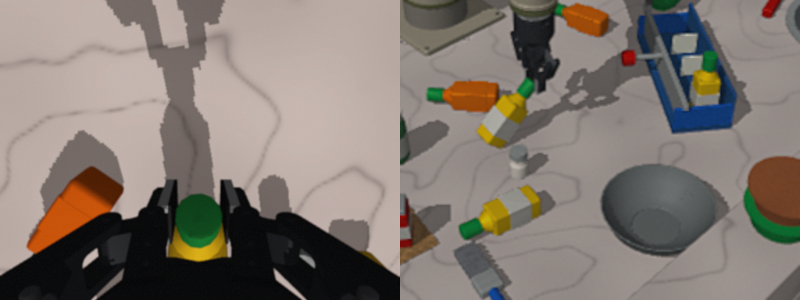

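The bottle pivots on its base and B1 stands in its bay. I continue the arc, then open and look.

Emit:
jog_arm:
  translation:
    - [-1,-9,5]
    - [-3,-17,9]
    - [-4,-25,13]
    - [-5,-33,16]
    - [-7,-41,19]
    - [-8,-50,21]
    - [-9,-59,23]
    - [-11,-68,24]
    - [-12,-77,24]
    - [-14,-87,24]
    - [-15,-96,23]
    - [-16,-103,22]
  turn: [0,0,0,0,0,0,0,0,0,0,0,0]

```text
clock: 33.93
position: [0.4381, -0.1981, 0.1211]
ee_rot: [0.759, 0.651, -0.0, 0.001]
ft_force: [-5.4, 1.1, 18.6]
grip_width: 0.324
```

Emit:
jog_arm:
  translation:
    - [0,0,0]
    - [0,0,0]
    - [0,0,0]
    - [0,0,0]
    - [0,0,0]
    - [0,0,0]
    - [0,0,0]
    - [0,0,0]
  turn: [0,0,0,0,0,0,0,0]
  grip: 50

```text
clock: 34.6
position: [0.4381, -0.1979, 0.1211]
ee_rot: [0.759, 0.651, -0.0, 0.001]
ft_force: [0.5, -0.3, -0.4]
grip_width: 0.584
```

```bash
python3 cap.py; python3 -c "
from h import *
t=manip.camera('top')
print([ (b[0].round(1),b[1],onplane(t,[b[0]],.14)[0].round(4)) for b in blobs(t,*G,20)])"
```

```text
clock 34.6 pos [ 438.1 -197.9  121.1] yaw -8.7 delta [161.9  29.9   0. ] F [ 0.5 -0.3 -0.4] g 49.9 j7 0.25
G [ 41. 227.] 1228 cols 19 69 rows 200 245 @top [ 0.3549 -0.1603  0.145 ]
G [251. 284.] 3843 cols 222 280 rows 242 323 @top [ 0.4346 -0.2085  0.145 ]
Y [252. 229.] 3575 cols 216 287 rows 199 277
Y [478. 232.] 2095 cols 435 511 rows 210 252
Y [474. 308.] 770 cols 444 493 rows 297 325
[(array([260.4,  78.8]), np.int32(111), array([ 0.9384, -0.0452,  0.14  ])), (array([200.7, 155.5]), np.int32(54), array([0.6663, 0.1716, 0.14  ])), (array([347.4, 176.6]), np.int32(56), array([ 0.5803, -0.3425,  0.14  ])), (array([131.7, 249.8]), np.int32(740), array([0.3418, 0.4141, 0.14  ])), (array([196.2, 284.1]), np.int32(58), array([0.2198, 0.1923, 0.14  ]))]
```

Emit:
jog_arm:
  translation:
    - [-1,-4,0]
    - [-2,-8,0]
    - [-3,-11,0]
    - [-3,-11,-4]
    - [-3,-11,-8]
    - [-3,-11,-12]
    - [-3,-11,-12]
  turn: [0,0,0,0,0,0,0]

```text
clock: 35.38
position: [0.4346, -0.2087, 0.1081]
ee_rot: [0.759, 0.651, -0.001, 0.001]
ft_force: [-0.0, -0.2, -0.1]
grip_width: 0.583
```

Emit:
jog_arm:
  translation:
    - [0,0,0]
    - [0,0,0]
    - [0,0,0]
    - [0,0,0]
    - [0,0,0]
    - [0,0,0]
  turn: [0,0,0,0,0,0]
  grip: 15
  grip_force: 60

```text
clock: 35.88
position: [0.4345, -0.2086, 0.108]
ee_rot: [0.759, 0.651, -0.001, 0.001]
ft_force: [-0.3, -0.2, -1.7]
grip_width: 0.324
```

Emit:
jog_arm:
  translation:
    - [0,0,5]
    - [0,0,15]
    - [0,0,30]
    - [0,0,50]
    - [0,0,70]
    - [0,0,90]
    - [0,0,108]
    - [0,0,110]
    - [0,0,110]
  turn: [0,0,0,0,0,0,0,0,0]

```text
clock: 36.63
position: [0.435, -0.2089, 0.2192]
ee_rot: [0.759, 0.651, 0.0, 0.001]
ft_force: [0.1, -0.5, -2.3]
grip_width: 0.323
```

```bash
python3 -c "
from h import *
go(*wd(-5,-40),.122)"
```

```text
clock 36.63 pos [ 435.  -208.9  219.2] yaw -8.7 delta [163.3 432.6 -97.2] F [ 0.1 -0.5 -2.3] g 27.6 j7 0.21
```

Emit:
jog_arm:
  translation:
    - [6,15,0]
    - [13,35,0]
    - [21,57,0]
    - [30,80,0]
    - [39,103,0]
    - [48,126,0]
    - [57,150,0]
    - [66,175,0]
    - [76,200,0]
    - [85,225,0]
    - [94,250,0]
    - [100,265,0]
  turn: [-2,-4,-6,-8,-10,-12,-14,-16,-18,-20,-22,-24]

```text
clock: 37.63
position: [0.5348, 0.0593, 0.2177]
ee_rot: [0.877, 0.48, -0.001, 0.001]
ft_force: [-1.0, 0.5, -2.4]
grip_width: 0.326
```

Emit:
jog_arm:
  translation:
    - [8,20,0]
    - [16,42,0]
    - [24,65,0]
    - [33,90,0]
    - [42,115,0]
    - [50,135,0]
    - [57,152,0]
    - [62,165,0]
    - [63,167,0]
    - [63,167,0]
    - [63,167,0]
  turn: [-1,-2,-3,-3,-3,-3,-3,-3,-3,-3,-3]

```text
clock: 38.55
position: [0.5975, 0.2249, 0.2167]
ee_rot: [0.89, 0.456, -0.002, 0.001]
ft_force: [-0.6, -0.8, -2.6]
grip_width: 0.322
```

```bash
python3 -c "
from h import *
go(*wd(-5,-40),.122)"
```

```text
clock 38.55 pos [597.5 224.9 216.7] yaw -35.7 delta [  0.9  -1.2 -94.7] F [-0.6 -0.8 -2.6] g 27.5 j7 -0.96
```

Emit:
jog_arm:
  translation:
    - [1,-1,0]
    - [1,-1,-15]
    - [1,-1,-30]
    - [1,-1,-45]
    - [1,-1,-60]
    - [1,-1,-70]
    - [1,-1,-80]
    - [1,-1,-87]
    - [1,-1,-92]
    - [1,-1,-95]
    - [1,-1,-96]
    - [1,-1,-96]
  turn: [0,0,0,0,0,0,0,0,0,0,0,0]

```text
clock: 39.55
position: [0.5986, 0.224, 0.121]
ee_rot: [0.89, 0.456, -0.002, 0.001]
ft_force: [-0.8, 0.4, -2.4]
grip_width: 0.325
```

Emit:
jog_arm:
  translation:
    - [0,0,0]
    - [0,0,0]
    - [0,0,0]
    - [0,0,0]
    - [0,0,5]
    - [0,0,20]
    - [0,0,40]
    - [0,0,60]
    - [0,0,80]
    - [0,0,100]
    - [0,0,100]
  turn: [0,0,0,0,0,0,0,0,0,0,0]
  grip: 52
  grip_force: 20

```text
clock: 40.47
position: [0.6004, 0.2245, 0.2261]
ee_rot: [0.89, 0.456, 0.001, 0.001]
ft_force: [0.5, -0.4, 0.3]
grip_width: 0.612
```

```bash
python3 - <<'E'
from h import *
go(.61,-.38)
t=manip.camera("top")
for n,c in (("Y",Y),("G",G)):
    for b in blobs(t,*c,20): print("top",n,b[0].round(1),b[1],onplane(t,[b[0]],.03)[0].round(4),rk(onplane(t,[b[0]],.15)).round())
E
```

```text
clock 40.47 pos [600.4 224.5 226.1] yaw -35.7 delta [   9.6 -604.5    0. ] F [ 0.5 -0.4  0.3] g 52.2 j7 -0.96
top Y [205.5 159.1] 80 [0.6708 0.1676 0.03  ] [[ -30. -124.]]
top Y [317.9 170.8] 62 [ 0.6169 -0.2578  0.03  ] [[-376. -314.]]
top Y [191.9 177.4] 82 [0.6022 0.2199 0.03  ] [[-29. -45.]]
top Y [336.4 174.4] 122 [ 0.6017 -0.3278  0.03  ] [[-437. -341.]]
top G [260.6  78.8] 108 [ 0.9786 -0.049   0.03  ] [[ -25. -470.]]
top G [200.7 155.5] 55 [0.6852 0.1853 0.03  ] [[  -9. -125.]]
top G [188.1 174.6] 32 [0.6129 0.2342 0.03  ] [[-12. -45.]]
top G [347.5 176.6] 55 [ 0.5924 -0.3693  0.03  ] [[-473. -356.]]
top G [131.4 249.8] 713 [0.3352 0.4485 0.03  ] [[ -3. 278.]]
top G [304.  265.8] 57 [ 0.2619 -0.1942  0.03  ] [[-521.  -15.]]
```

Two bottles are in the rack at x about -9/-12 and y about -125/-45. B2's cap is too close to the brush head to grip, so I first pick B2 up by its body and lay it down 110 mm away in +y.

Emit:
jog_arm:
  translation:
    - [0,-15,0]
    - [0,-35,0]
    - [1,-60,0]
    - [1,-85,0]
    - [1,-110,0]
    - [2,-135,0]
    - [2,-160,0]
    - [2,-185,0]
    - [3,-210,0]
    - [3,-235,0]
    - [3,-260,0]
    - [3,-285,0]
  turn: [2,4,6,8,10,12,14,16,18,20,22,23]
  grip: 75

```text
clock: 41.52
position: [0.6023, -0.0619, 0.2232]
ee_rot: [0.78, 0.625, 0.0, 0.001]
ft_force: [0.4, 0.6, 0.2]
grip_width: 0.876
```

Emit:
jog_arm:
  translation:
    - [0,-25,0]
    - [0,-50,0]
    - [1,-75,0]
    - [1,-100,0]
    - [1,-125,0]
    - [2,-150,0]
    - [2,-175,0]
    - [2,-200,0]
    - [2,-225,0]
    - [2,-245,0]
    - [2,-251,0]
    - [2,-251,0]
  turn: [0,0,0,0,0,0,0,0,0,0,0,0]

```text
clock: 42.52
position: [0.6032, -0.3149, 0.2223]
ee_rot: [0.781, 0.624, -0.001, 0.001]
ft_force: [0.3, -0.4, 0.7]
grip_width: 0.877
```

```bash
python3 - <<'E'
from h import *
go(.605,-.312,.006)
E
```

```text
clock 42.52 pos [ 603.2 -314.9  222.3] yaw -12.8 delta [   1.8    2.9 -216.3] F [ 0.3 -0.4  0.7] g 74.9 j7 0.35
```

Emit:
jog_arm:
  translation:
    - [2,3,-25]
    - [2,3,-50]
    - [2,3,-75]
    - [2,3,-100]
    - [2,3,-125]
    - [2,3,-150]
    - [2,3,-172]
    - [2,3,-190]
    - [2,3,-203]
    - [2,3,-211]
    - [2,3,-214]
    - [2,3,-214]
  turn: [0,0,0,0,0,0,0,0,0,0,0,0]

```text
clock: 43.52
position: [0.6053, -0.3114, 0.0082]
ee_rot: [0.781, 0.624, -0.001, 0.0]
ft_force: [-0.5, -0.8, -0.1]
grip_width: 0.875
```

Emit:
jog_arm:
  translation:
    - [0,0,0]
    - [0,0,0]
    - [0,0,0]
    - [0,0,0]
    - [0,0,0]
    - [0,0,0]
  turn: [0,0,0,0,0,0]
  grip: 25
  grip_force: 50

```text
clock: 44.02
position: [0.6061, -0.3117, 0.0096]
ee_rot: [0.781, 0.624, 0.0, 0.001]
ft_force: [-0.1, 0.9, 5.5]
grip_width: 0.531
```

Emit:
jog_arm:
  translation:
    - [0,0,10]
    - [0,5,25]
    - [0,20,35]
    - [0,40,35]
    - [0,60,35]
    - [0,80,35]
    - [0,95,35]
    - [0,108,30]
    - [0,110,18]
    - [0,110,8]
    - [0,110,1]
    - [0,110,0]
  turn: [0,0,0,0,0,0,0,0,0,0,0,0]

```text
clock: 45.02
position: [0.6055, -0.2029, 0.0088]
ee_rot: [0.782, 0.624, -0.0, 0.001]
ft_force: [-5.8, 4.5, 12.5]
grip_width: 0.536
```

Emit:
jog_arm:
  translation:
    - [0,0,0]
    - [0,0,0]
    - [0,0,0]
    - [0,0,0]
    - [0,0,20]
    - [0,0,50]
    - [0,0,80]
    - [0,-20,110]
    - [0,-60,140]
    - [0,-90,160]
    - [0,-110,180]
    - [0,-110,200]
  turn: [0,0,0,0,0,0,0,0,0,0,0,0]
  grip: 70
  grip_force: 20

```text
clock: 46.02
position: [0.6031, -0.3198, 0.2106]
ee_rot: [0.784, 0.621, -0.002, 0.002]
ft_force: [0.2, -0.5, -0.2]
grip_width: 0.819
```

```bash
sed -i 's/go(.463.*/go(.58,-.28,.004)/' look.py; python3 look.py
```

```text
clock 46.02 pos [ 603.1 -319.8  210.6] yaw -13.2 delta [ -23.1   39.8 -206.6] F [ 0.2 -0.5 -0.2] g 70.0 j7 0.36
Y [229.  74.] 2086 [ 0.6018 -0.216   0.03  ]
G [232. 120.] 793 [ 0.5934 -0.2597  0.03  ]
G [ 19. 272.] 831 [ 0.3022 -0.3716  0.03  ]
top Y [203.6 163.5] 55 [0.6541 0.175  0.03  ]
top Y [288.9 171.3] 56 [ 0.6175 -0.148   0.03  ]
top Y [190.4 176.9] 55 [0.6039 0.2255 0.03  ]
top Y [307.8 174.4] 127 [ 0.6041 -0.2192  0.03  ]
top G [260.5  78.9] 110 [ 0.9786 -0.0487  0.03  ]
top G [205.4 169.8] 54 [0.6299 0.1682 0.03  ]
top G [186.6 174.8] 54 [0.6122 0.2398 0.03  ]
top G [318.9 176.8] 58 [ 0.5937 -0.2611  0.03  ]
top G [132.1 247. ] 562 [0.3456 0.4458 0.03  ]
top G [145.5 255.7] 26 [0.3122 0.3958 0.03  ]
top G [196.2 284.1] 59 [0.2035 0.2082 0.03  ]
```

View pics/look.png

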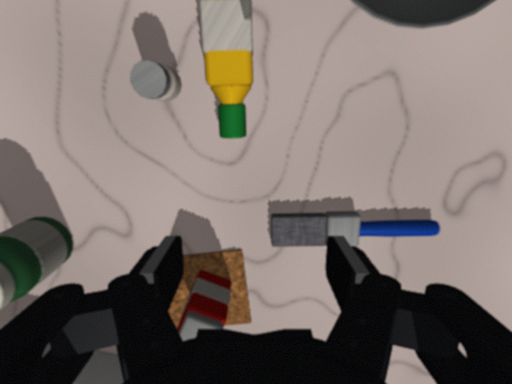

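B2 now lies free at (232,90), and the tin stands on the mat at (205,300). The top view, though, shows the cap of the bottle in bay -120 shifted to (205,170). It was knocked and leans, so I will mend it after B2.

Emit:
jog_arm:
  translation:
    - [-14,39,0]
    - [-14,39,-30]
    - [-14,39,-65]
    - [-14,39,-100]
    - [-14,39,-135]
    - [-14,39,-160]
    - [-14,39,-180]
    - [-14,39,-193]
    - [-14,39,-201]
    - [-14,39,-206]
    - [-14,39,-206]
    - [-14,39,-206]
  turn: [1,1,1,1,1,1,1,1,1,1,1,1]
  grip: 52

```text
clock: 47.12
position: [0.5926, -0.2771, 0.0076]
ee_rot: [0.777, 0.629, 0.001, 0.004]
ft_force: [0.5, -0.1, 0.4]
grip_width: 0.606
```

```bash
python3 -c "
from h import *
go(.589,-.281,.004)
t=manip.camera('top')
for n,c in (('Y',Y),('G',G)): print([(b[0].round(1),b[1]) for b in blobs(t,*c,20) if b[0][0]<330])"
```

```text
clock 47.12 pos [ 592.6 -277.1    7.6] yaw -12.0 delta [-3.6 -3.9 -3.6] F [ 0.5 -0.1  0.4] g 51.8 j7 0.38
[(array([203.3, 161.1]), np.int32(92)), (array([289.1, 170.6]), np.int32(58)), (array([191.5, 177.5]), np.int32(89)), (array([307.1, 174.2]), np.int32(99))]
[(array([260.4,  78.8]), np.int32(111)), (array([199.1, 157.6]), np.int32(54)), (array([186.6, 174.8]), np.int32(54)), (array([132.6, 246.8]), np.int32(552)), (array([145.7, 255.2]), np.int32(28)), (array([196.2, 284.1]), np.int32(59))]
```

Emit:
jog_arm:
  translation:
    - [-3,-4,-3]
    - [-3,-4,-3]
    - [-3,-4,-3]
  turn: [0,0,0]

```text
clock: 47.42
position: [0.5896, -0.2819, 0.0054]
ee_rot: [0.777, 0.629, 0.001, 0.005]
ft_force: [-0.4, 0.1, 0.2]
grip_width: 0.611
```

Emit:
jog_arm:
  translation:
    - [0,0,0]
    - [0,0,0]
    - [0,0,0]
    - [0,0,0]
    - [0,0,0]
    - [0,0,0]
  turn: [0,0,0,0,0,0]
  grip: 15
  grip_force: 20

```text
clock: 47.92
position: [0.5897, -0.2821, 0.0056]
ee_rot: [0.777, 0.629, 0.001, 0.005]
ft_force: [0.1, -1.1, 2.4]
grip_width: 0.327
```

Emit:
jog_arm:
  translation:
    - [1,3,18]
    - [2,11,36]
    - [4,19,52]
    - [6,29,67]
    - [9,42,81]
    - [12,57,93]
    - [12,57,93]
  turn: [0,0,0,0,0,0,0]

```text
clock: 48.5
position: [0.6042, -0.2215, 0.1009]
ee_rot: [0.776, 0.631, 0.003, 0.006]
ft_force: [1.2, -1.3, 0.8]
grip_width: 0.328
```

```bash
python3 - <<'E'
from h import *
go(.6,-.168)
w=manip.camera("wrist"); s=manip.camera("scene")
cv2.imwrite("pics/w10s.png",cv2.resize(np.hstack([w["frame"],cv2.resize(s["frame"][100:292,170:426],(512,384))])[:,:,::-1],(800,300)))
E
```

```text
clock 48.5 pos [ 604.2 -221.5  100.9] yaw -11.8 delta [-4.2 53.5  0. ] F [ 1.2 -1.3  0.8] g 28.0 j7 0.26
```

View pics/w10s.png

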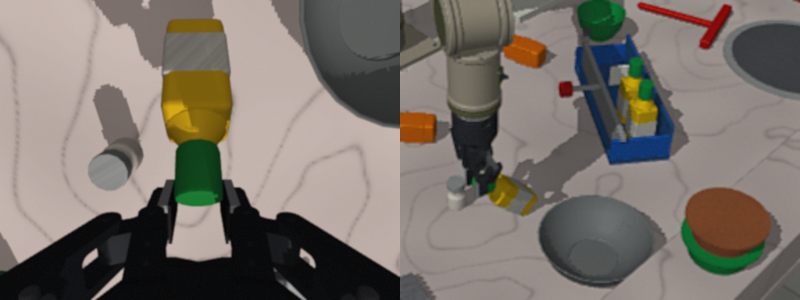

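Emit:
jog_arm:
  translation:
    - [2,9,5]
    - [4,17,9]
    - [5,24,13]
    - [7,32,16]
    - [9,41,19]
    - [11,50,21]
    - [13,59,23]
    - [15,67,24]
    - [17,76,24]
    - [19,86,24]
    - [21,95,23]
    - [22,102,22]
  turn: [0,0,0,0,0,0,0,0,0,0,0,0]

```text
clock: 49.6
position: [0.6253, -0.1207, 0.1224]
ee_rot: [0.777, 0.63, 0.003, 0.005]
ft_force: [-2.5, 0.8, 11.8]
grip_width: 0.324
```

Emit:
jog_arm:
  translation:
    - [0,0,0]
    - [0,0,0]
    - [0,0,0]
    - [0,0,0]
    - [0,0,0]
    - [0,0,0]
    - [0,0,0]
    - [0,0,0]
  turn: [0,0,0,0,0,0,0,0]
  grip: 50

```text
clock: 50.27
position: [0.6252, -0.1209, 0.1223]
ee_rot: [0.777, 0.63, 0.003, 0.005]
ft_force: [-0.6, 0.4, -0.2]
grip_width: 0.584
```

```bash
python3 cap.py
```

```text
clock 50.27 pos [ 625.2 -120.9  122.3] yaw -11.9 delta [-25.2 -47.1   0. ] F [-0.6  0.4 -0.2] g 49.9 j7 0.07
G [252. 232.] 3727 cols 221 283 rows 193 269 @top [ 0.6269 -0.1051  0.145 ]
Y [252. 186.] 3138 cols 216 289 rows 159 235
```

Emit:
jog_arm:
  translation:
    - [0,5,0]
    - [1,10,0]
    - [2,15,0]
    - [2,15,-4]
    - [2,15,-8]
    - [2,15,-13]
    - [2,15,-13]
  turn: [0,0,0,0,0,0,0]

```text
clock: 51.0
position: [0.6265, -0.1059, 0.1079]
ee_rot: [0.777, 0.63, 0.002, 0.005]
ft_force: [0.4, 0.5, -0.2]
grip_width: 0.584
```

Emit:
jog_arm:
  translation:
    - [0,0,0]
    - [0,0,0]
    - [0,0,0]
    - [0,0,0]
    - [0,0,0]
    - [0,0,0]
  turn: [0,0,0,0,0,0]
  grip: 15
  grip_force: 60

```text
clock: 51.5
position: [0.6263, -0.1058, 0.1077]
ee_rot: [0.777, 0.63, 0.002, 0.005]
ft_force: [-0.7, -0.3, -3.1]
grip_width: 0.326
```

Emit:
jog_arm:
  translation:
    - [0,0,5]
    - [0,0,15]
    - [0,0,30]
    - [0,0,50]
    - [0,0,70]
    - [0,0,90]
    - [0,0,108]
    - [0,0,120]
    - [0,0,120]
    - [0,0,120]
  turn: [0,0,0,0,0,0,0,0,0,0]

```text
clock: 52.33
position: [0.6265, -0.1059, 0.2281]
ee_rot: [0.777, 0.63, 0.002, 0.005]
ft_force: [-0.0, -0.4, -4.2]
grip_width: 0.33
```

```bash
python3 -c "
from h import *
go(*wd(-5,40),.121)"
```

```text
clock 52.33 pos [ 626.5 -105.9  228.1] yaw -11.9 delta [ -92.8  376.6 -107.1] F [-0.  -0.4 -4.2] g 28.2 j7 0.02
```

Emit:
jog_arm:
  translation:
    - [-8,15,0]
    - [-20,38,0]
    - [-32,62,0]
    - [-44,86,0]
    - [-57,111,0]
    - [-70,136,0]
    - [-83,161,0]
    - [-96,187,0]
    - [-109,213,0]
    - [-121,238,0]
    - [-132,258,0]
    - [-142,278,0]
  turn: [-2,-4,-6,-8,-10,-12,-14,-16,-18,-20,-22,-24]

```text
clock: 53.33
position: [0.4829, 0.1732, 0.2268]
ee_rot: [0.891, 0.454, -0.0, 0.005]
ft_force: [0.5, 0.0, -3.1]
grip_width: 0.324
```

Emit:
jog_arm:
  translation:
    - [-4,8,0]
    - [-4,8,0]
    - [2,18,0]
    - [11,32,0]
    - [20,48,0]
    - [30,65,0]
    - [40,82,0]
    - [47,94,0]
    - [49,98,0]
    - [49,98,0]
    - [49,98,0]
  turn: [0,0,0,0,0,0,0,0,0,0,0]

```text
clock: 54.25
position: [0.5323, 0.2699, 0.2262]
ee_rot: [0.891, 0.454, -0.001, 0.006]
ft_force: [-0.3, -0.2, -3.5]
grip_width: 0.327
```

```bash
python3 -c "
from h import *
go(*wd(-5,40),.1205)"; python3 cap.py | tail -4
```

```text
clock 54.25 pos [532.3 269.9 226.2] yaw -36.0 delta [   1.4    0.8 -105.7] F [-0.3 -0.2 -3.5] g 27.9 j7 -1.12
Y [413. 183.] 2370 cols 387 448 rows 158 213
Y [255. 211.] 3508 cols 215 295 rows 185 244
0.4 [117.7, 242.0, 140.1, 278.3] ((127.81472778320312, 261.4060974121094), (33.98484420776367, 19.806678771972656), 85.91438293457031)
0.34 [271.9, 127.5, 314.6, 193.7] ((288.7931213378906, 161.9827423095703), (68.15017700195312, 29.71124839782715), 68.19859313964844)
```

Emit:
jog_arm:
  translation:
    - [1,1,0]
    - [1,1,-15]
    - [1,1,-30]
    - [1,1,-45]
    - [1,1,-60]
    - [1,1,-75]
    - [1,1,-88]
    - [1,1,-96]
    - [1,1,-101]
    - [1,1,-104]
    - [1,1,-105]
    - [1,1,-105]
  turn: [0,0,0,0,0,0,0,0,0,0,0,0]

```text
clock: 55.4
position: [0.5332, 0.2711, 0.1223]
ee_rot: [0.891, 0.454, 0.0, 0.005]
ft_force: [0.8, -0.5, -3.4]
grip_width: 0.323
```

Emit:
jog_arm:
  translation:
    - [0,0,0]
    - [0,0,0]
    - [0,0,0]
    - [0,0,0]
    - [0,0,5]
    - [0,0,20]
    - [0,0,40]
    - [0,0,60]
    - [0,0,80]
    - [0,0,100]
    - [0,0,110]
  turn: [0,0,0,0,0,0,0,0,0,0,0]
  grip: 50

```text
clock: 56.32
position: [0.534, 0.2714, 0.2355]
ee_rot: [0.891, 0.454, 0.002, 0.005]
ft_force: [0.5, 1.0, -0.9]
grip_width: 0.584
```

Emit:
jog_arm:
  translation:
    - [-10,-18,0]
    - [-22,-38,0]
    - [-34,-58,0]
    - [-46,-78,0]
    - [-58,-98,0]
    - [-70,-118,0]
    - [-82,-138,0]
    - [-88,-148,0]
    - [-88,-148,0]
    - [-88,-148,0]
  turn: [0,0,0,0,0,0,0,0,0,0]
  grip: 0

```text
clock: 57.15
position: [0.4462, 0.1238, 0.2358]
ee_rot: [0.891, 0.454, 0.003, 0.005]
ft_force: [-0.5, 0.8, -0.1]
grip_width: -0.002
```

```bash
python3 - <<'E'
from h import *
kx=k-.030*u; go(*kx)
t=manip.camera("top"); w=manip.camera("wrist"); s=manip.camera("scene")
for n,c in (("Y",Y),("G",G)):
    print(n,[(b[0].round(1),b[1],rk(onplane(t,[b[0]],.15)).round()) for b in blobs(t,*c,20) if b[0][0]<330 and 100<b[0][1]<230])
print("red",[ (b[0].round(),onplane(w,[b[0]],.07)[0].round(4)) for b in blobs(w,*R,100)],[ (b[0].round(1),onplane(t,[b[0]],.094)[0].round(4)) for b in blobs(t,*R,10)])
cv2.imwrite("pics/w11s.png",cv2.resize(np.hstack([w["frame"],cv2.resize(s["frame"][100:292,60:316],(512,384))])[:,:,::-1],(800,300)))
E
```

```text
clock 57.15 pos [446.2 123.8 235.8] yaw -36.1 delta [42.7 13.2  0. ] F [-0.5  0.8 -0.1] g -0.2 j7 -1.02
Y [(array([204.1, 161. ]), np.int32(79), array([[ -30., -116.]])), (array([191.7, 177.6]), np.int32(86), array([[-28., -44.]])), (array([178.3, 194.8]), np.int32(96), array([[-25.,  32.]]))]
G [(array([199.1, 157.6]), np.int32(53), array([[  -9., -116.]])), (array([186.6, 174.8]), np.int32(54), array([[ -8., -41.]])), (array([172.7, 193.4]), np.int32(59), array([[-6., 39.]]))]
red [(array([278., 144.]), array([0.4869, 0.1367, 0.07  ]))] [(array([ 77.2, 211. ]), array([0.482, 0.624, 0.094]))]
```

View pics/w11s.png

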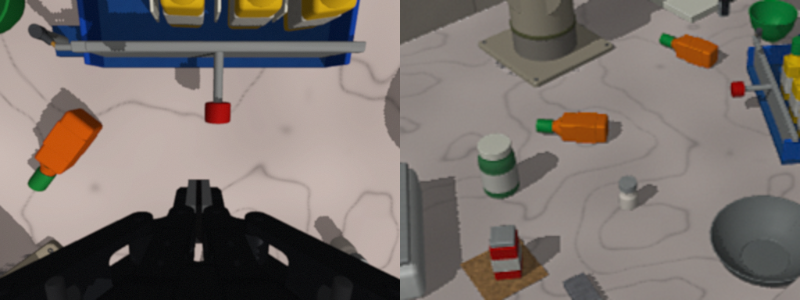

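All three bottles stand in their bays at x -9/-8/-6, y -116/-41/39. The tin is centred on the mat and the knob is out at (278,144). I pinch the knob and push it home.

Emit:
jog_arm:
  translation:
    - [10,3,0]
    - [20,6,0]
    - [32,10,0]
    - [41,13,0]
    - [41,13,0]
    - [41,13,-25]
    - [41,13,-55]
    - [41,13,-85]
    - [41,13,-115]
    - [41,13,-140]
    - [41,13,-150]
    - [41,13,-150]
  turn: [0,0,0,0,0,0,0,0,0,0,0,0]
  grip: 80

```text
clock: 58.3
position: [0.4857, 0.1371, 0.0833]
ee_rot: [0.891, 0.454, -0.0, 0.005]
ft_force: [-0.4, 0.2, 0.5]
grip_width: 0.938
```

Emit:
jog_arm:
  translation:
    - [0,0,-10]
    - [0,0,-20]
    - [0,0,-28]
    - [0,0,-33]
    - [0,0,-34]
    - [0,0,-34]
  turn: [0,0,0,0,0,0]

```text
clock: 58.8
position: [0.4858, 0.1371, 0.0492]
ee_rot: [0.891, 0.454, -0.0, 0.005]
ft_force: [0.7, -0.9, 0.0]
grip_width: 0.938
```

Emit:
jog_arm:
  translation:
    - [0,0,0]
    - [0,0,0]
    - [0,0,0]
    - [0,0,0]
    - [0,0,0]
    - [0,0,0]
    - [0,0,0]
    - [0,0,0]
  turn: [0,0,0,0,0,0,0,0]
  grip: 20
  grip_force: 70

```text
clock: 59.47
position: [0.4874, 0.1362, 0.0502]
ee_rot: [0.891, 0.454, 0.001, 0.006]
ft_force: [3.1, -3.7, 3.9]
grip_width: 0.379
```

```bash
python3 -c "
from h import *
go(.506,.162,.052)"
```

```text
clock 59.47 pos [487.4 136.2  50.2] yaw -36.0 delta [18.6 25.8  1.8] F [ 3.1 -3.7  3.9] g 32.3 j7 -0.91
```

Emit:
jog_arm:
  translation:
    - [2,2,0]
    - [4,5,0]
    - [6,7,0]
    - [7,10,0]
    - [9,12,0]
    - [11,15,0]
    - [12,17,0]
    - [14,19,0]
    - [16,22,0]
    - [18,24,0]
    - [18,25,0]
    - [18,25,0]
  turn: [0,0,0,0,0,0,0,0,0,0,0,0]

```text
clock: 60.47
position: [0.5056, 0.1613, 0.0503]
ee_rot: [0.891, 0.454, 0.001, 0.006]
ft_force: [1.3, -1.4, 0.9]
grip_width: 0.378
```

```bash
python3 -c "
from h import *
go(.506,.162,.052)
t=manip.camera('top')
print([(b[0].round(1),b[1],rk(onplane(t,[b[0]],.15)).round()) for b in blobs(t,*G,20) if b[0][0]<330 and 100<b[0][1]<230])"
```

```text
clock 60.47 pos [505.6 161.3  50.3] yaw -36.0 delta [0.4 0.7 1.7] F [ 1.3 -1.4  0.9] g 32.3 j7 -0.93
[(array([197.8, 155.7]), np.int32(53), array([[  -1., -119.]])), (array([185.1, 174. ]), np.int32(55), array([[ -2., -41.]]))]
```

Bar moved 31 mm with little force, so it is home. I release, rise clear, and check.

Emit:
jog_arm:
  translation:
    - [0,0,0]
    - [0,0,0]
    - [0,0,0]
    - [0,0,0]
    - [0,0,0]
    - [0,0,15]
    - [0,0,35]
    - [0,0,60]
    - [0,0,90]
    - [0,0,120]
    - [0,0,150]
    - [0,0,170]
  turn: [0,0,0,0,0,0,0,0,0,0,0,0]
  grip: 80

```text
clock: 61.52
position: [0.5062, 0.1614, 0.2233]
ee_rot: [0.891, 0.454, 0.003, 0.006]
ft_force: [0.5, -0.3, 0.2]
grip_width: 0.934
```

Emit:
jog_arm:
  translation:
    - [-5,-20,0]
    - [-10,-40,0]
    - [-20,-60,0]
    - [-30,-80,0]
    - [-40,-100,0]
    - [-50,-120,0]
    - [-50,-120,0]
    - [-50,-120,0]
    - [-50,-120,0]
  turn: [0,0,0,0,0,0,0,0,0]

```text
clock: 62.27
position: [0.4564, 0.0421, 0.2235]
ee_rot: [0.891, 0.454, 0.003, 0.006]
ft_force: [-0.7, 0.5, -0.0]
grip_width: 0.936
```

```bash
python3 - <<'E'
from h import *
go(.506,.162)
t=manip.camera("top"); w=manip.camera("wrist"); s=manip.camera("scene")
print([(b[0].round(1),rk(onplane(t,[b[0]],.15)).round()) for b in blobs(t,*G,20) if b[0][0]<330 and 100<b[0][1]<230])
x,e=tri([t,s],[[b[0] for b in blobs(t,*R,10) if 195<b[0][0]<215 and 190<b[0][1]<210][0],[b[0] for b in blobs(s,*R,10) if 275<b[0][0]<300 and 145<b[0][1]<175][0]]) 
print("knob",x,e,rk([x]))
cv2.imwrite("pics/end.png",np.hstack([cv2.resize(t["frame"][110:270,150:390],(420,280)),cv2.resize(s["frame"][80:320,80:400],(380,280))])[:,:,::-1])
E
```

```text
clock 62.27 pos [456.4  42.1 223.5] yaw -36.0 delta [ 49.6 119.9   0. ] F [-0.7  0.5 -0. ] g 79.9 j7 -0.85
[(array([197.8, 155.7]), array([[  -1., -119.]])), (array([185.1, 174. ]), array([[ -2., -41.]])), (array([171.7, 192.8]), array([[-2., 39.]]))]
knob [0.50682016 0.16484486 0.06930858] [0.00468321] [[-106.42183944   -0.53572269]]
```

View pics/end.png

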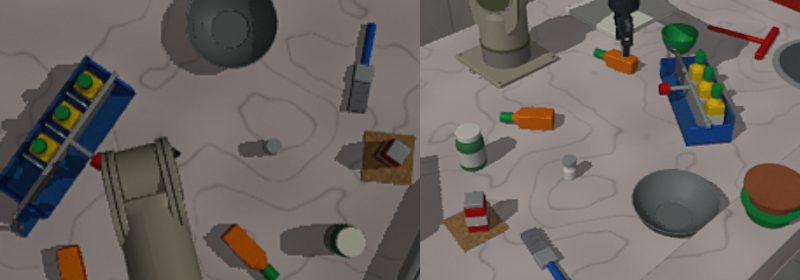

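```bash
python3 -c "
from h import *
print(manip.hand_in())"
```

```text
the job is handed in; nothing more can be done
None
```

I handed the job in at about 62 s of the 208 s allowed. No verdict is reported, so what follows is from my own checks.

**What I did:** I pulled the knob out 31 mm and stood the red tin on the cork mat. Only three yellow bottles were present. I tipped each one upright by pivoting it from the end of its cap, stood each in its own bay, and then pushed the knob 31 mm home.

**Last checks:**
- **Bottles:** the final views show all three upright, at rack x of about -1 to -2 mm and y of about -119, -41 and +39 mm. Their x was worked out from the cap positions.
- **Tin:** it stands upright near the middle of the mat.
- **Bar:** it looks home. The last knob fix had a 5 mm residual because the arm partly hid it, so I relied on the gripper returning to where it first pinched the knob, to within 1 mm.
- **Other things:** the salt pot, basin, jar and brush look unmoved. I did not measure them again.

**What went wrong or was off:**
- My first cap grip held the bottle rigid instead of letting it pivot, so I regripped closer to the end of the cap.
- One bottle's cap lay against the brush head, so I moved that bottle 110 mm away before standing it up.
- The bottle at y = -120 was knocked and rocked while I worked elsewhere, but settled upright by itself.

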